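# Pack the statuette and close the gift case

### The arm

A 6-joint arm with a two-finger parallel gripper is mounted at the origin on the work surface. World frame = base frame: x ahead of the robot, y to its left, z up, the work surface at z = 0. Lengths are in m, angles in rad, forces in N, time in s.
With the tool pointing down it reaches from about 0.375 to 0.925 m from the base axis. Payload 5.7 kg.
Tool frame: the origin (TCP) lies midway between the tips of the shut fingers; the grasp point (between the pads) lies 19 mm behind it; y points along the fingers, x is the direction in which the jaws open and shut, and the axes are right-handed (so a half turn about y gives the same grasp; the last joint's range is limited). The gripper opens to 88 mm and grips with 3 to 60 N. Pads are 20 mm wide; open, the fingers measure 115 mm over their backs; the gripper's body (75 mm by 178 mm) begins 61 mm behind the grasp point.
Start: joints at [-1.327, 0.359, 1.51, -0, 1.272, -0.115], TCP at [0.211, -0.562, 0.223] pointing down, gripper open.
Joint ranges: [-2.97, 2.97], [-1.01, 2.36], [0.21, 2.38], [-0.96, 4.11], [0.2, 2.71], [-2.98, 2.98]. Speed limits (rad/s): [2.39, 2.39, 3.14, 3.14, 3.14, 3.14].

### API

Orientations are given as a 3x3 rotation matrix whose columns are the frame's x, y, z axes.
In Python, from cell import manip, vision gives the robot as it stands.
- The arm moves only by the tool drive_tool, never from a script. Its argument "targets" is a list of rows, each an object with "linear": the shift along the tool's x, y, z in m, a list of three; "spin": the turn about the tool's y in rad; "claw": the opening, from 0 (shut) to 1 (fully open). A call has 1 to 10 rows; each row shifts and turns the commanded pose from where the row before left it, along the tool's axes as they then stand; what a row does not reach is not made up. A row lasts 1/12 s, in which the tool goes at most 41.7 mm and 7.16 degrees, less where a joint would pass 70% of its speed; a pose out of reach is approached as far as the arm can. A call with a gripper value outside its range is refused whole. The fingers move at their own pace and stop on an object; "grip_force" is the grip in N (left out, the last holds). Time passes only in rows, so rows that do not move let the fingers close. It gives the time, the measured TCP pose, the force and the opening at its end, in the units of the state.
- manip.get_state(): the state, without advancing time (a new reading comes with each control period).
- vision.grab_frame(name): name is "side" or "top" or "wrist"; returns (picture, depth): 400x640x3 uint8, red, green, blue; 400x640 float32, m along the optical axis (not along the pixel's ray), 0 where there is no reading.
- vision.camera_model(name): a dict with "fx", "fy", "cx", "cy" (pixels), "dist" ([k1, k2, p1, p2, k3] as OpenCV has them; the pictures are not rectified), "position" and "rotation" of the camera in the world. Camera axes: x right, y up, looking along -z (the intrinsics and any distortion apply to the point x, -y, -z); pixel columns grow to the right and rows downward; lengths in m; the calibration is good to about 2 mm. A picture is of the moment at which its call begins: read the wrist's pose just before it. camera_model takes no time and is no camera call; for the wrist camera it gives the pose at the moment of the call.
- manip.hand_in(): hands the job in, once; it reports no verdict.
Trained networks look in the newest picture that a camera, given by its name, has taken for a name from the list of things; names that differ only in an ending like _2 or _b are one class to them, and where a whole thing is asked for, a point or a joint stands for the part that bears it (a point fixed in the world has none). Each returns a list of dicts, best first, with "conf" (0 to 1); they miss things now and then, are a little off and sometimes report something else, mostly with a low value. They report only what shows in the picture. A call takes as long as a camera call. They do not tell look-alikes from the thing itself.
- vision.spot_in(camera, name): "bbox" ([left, top, width, height] in pixels, round what is visible of it).
- vision.silhouettes(camera, name): "mask" (400x640 bool, what is visible of it) and "bbox" ([left, top, width, height] in pixels, round what is visible of it).
- vision.pinpoint(camera, name): "xy" ([column, row] in pixels: a listed point, or the origin of a listed thing).
The state is a dict: "t": time; "joints": joint angles; "joint_vel": joint speeds; "effort": joint torques, N m; "tool_pos": TCP position; "tcp_rot": TCP orientation; "ft_force": force on the tool from outside, world axes, zero at the start; "torque": the same for the moment, N m; "finger_gap": finger opening in m.
Only numpy, scipy, OpenCV 4.12 (cv2) and the standard library are available. Lean on these libraries where they do the work, as an engineer would, in place of code of your own. Each camera call takes 0.05 s, during which the arm holds its last target. There are 200 camera calls.

### The job

Pack this sale: first lay the little statuette on its back inside the open wooden gift case. Then lift the case's lid out of the display rack, lay it down flat on the black pad with its handle up and let go, take it again by the handle and set it fully down on the case, its notch round the steel hasp block, and swing the hasp right down over it. Leave all the other goods where they are.

Things in the scene. Friction and masses are not known exactly. Their poses are not given: they have to be found in the camera images.
- case: open-topped wooden gift case, fixed, 120 (x) x 180 (y) x 65 high, walls and floor 10, inside 100 x 160 x 55 deep. Origin: centre of its underside, z up. A steel hasp block 24 (x) x 10 (y) stands on the middle of its -y rim, 21 above the rim; the hasp's hinge is at its top, at (0, -85, 82), axis along x.
- hasp (a joint): steel hasp arm hinged on the case's block, 24 wide, 45 long, 6 thick, with a 10 mm roll at its tip; stiff hinge, stays where left. 0 = shut, lying level over the lid towards the case's +y; 1.57 = standing up; it starts about 1.65 to 2.0, leaning outward. A push of 1 to 2 N at the tip turns it.
- hasp_tip (a point): end of the hasp arm, 45 mm from its hinge
- lid: loose wooden lid, board 120 (x) x 180 (y) x 12, 0.24 kg. Origin: centre of the board's underside; z out of its top. Two battens below, 8 deep, 94 (x) x 10 (y), at y = -72 and +72, go inside the case with 3 mm play; seated, origin 65 above the case's. Starts standing on its +x edge in one of the rack's slots, -x edge up, 134 above the table, z and handle to the rack's +x.
- lid_handle (a point): middle of the dark bar handle on the lid's top: bar 56 long along lid y, 14 wide, 14 thick, on two feet; this point is 35 above the board's underside, the bar's top 42
- lid_notch (a point): middle of the notch, 36 wide (x) and 13 deep, in the lid's -y edge, 84 mm to -y of the lid's centre; it goes round the hasp block
- pad: black flat pad, fixed, 150 (x) x 190 (y) x 4 high; origin: centre of its underside
- statuette: pale statuette of a standing figure, 102 long, lying on its flat back. Origin: under its middle, on the flat back; x runs to the round head (x = +50), the square plinth (44 wide, 34 high) at x = -54 to -36. The straight body between (x = -36 to +26) is 34 wide (y) and 30 high. About 0.22 kg.
- rack: fixed dark wood display rack, base 210 (x) x 170 (y) x 14 high, with three slots at x = -64, 0, +64 running along y, each between two pairs of dowels 76 high (at y = -42 and +42). Origin: centre of its underside.
- tile_a: framed tile 120 x 140 x 12 standing on edge in another slot of the rack (its z faces the rack's +x), top 134 above the table; origin at the centre of its back. Bystander, loose.
- tile_b: another framed tile, like tile_a. Bystander, loose.
- obelisk: pale model obelisk 106 long lying down, 44 wide base, 36 high, pointed end at +x; origin under its middle. Bystander, loose.
- jewel_box: black jewel box 56 x 56 x 28 high; origin under its middle. Bystander, loose.
- globe: small glass globe on a dark foot, diameter 54, height 67; origin under its middle. Bystander, loose.
- dish: small blue bowl, diameter 84, height 34; origin under its middle. Bystander, loose.
Things that resemble listed ones, but are neither listed nor needed, are in the scene too. What is shaped like the case but blue is not meant.

How it is judged:
On the way, in this order (a step that is already met when the one before it is completed fails the run):
1. the statuette lies on its back on the floor of the case, let go (x of statuette in the frame of case between -0.04 and 0.04 m and y of statuette in the frame of case between -0.06 and 0.06 m and z of statuette in the frame of case between 0.004 and 0.02 m and angle between statuette's own z axis and vertical below 0.2 rad and contact force between the fingers and statuette below 0.2 N), for 0.2 s.
2. the lid lies flat on the pad, handle up, let go (z of lid in the frame of pad between 0.006 and 0.018 m and horizontal distance between lid and pad below 0.07 m and angle between lid's own z axis and vertical below 0.12 rad and contact force between the fingers and lid below 0.2 N and linear speed of lid below 0.02 m/s), for 0.2 s.
At the end, for the whole second after the job is handed in: Statuette on its back on the case floor; lid down on the case (underside 60 to 69 mm above the case's, centre within 9 mm, turned < 0.09 rad, tilt < 0.06 rad), notch at the hasp end; hasp shut (< 0.12 rad); all at rest (x of statuette in the frame of case between -0.04 and 0.04 m and y of statuette in the frame of case between -0.06 and 0.06 m and z of statuette in the frame of case between 0.004 and 0.02 m and angle between statuette's own z axis and vertical below 0.2 rad and z of lid in the frame of case between 0.06 and 0.069 m and horizontal distance between lid and case below 0.009 m and angle between lid's own z axis and vertical below 0.06 rad and angle between the y axis of lid and the y axis of case, either way round below 0.09 rad and y of lid_notch in the frame of case below -0.07 m and value of joint hasp below 0.12 rad and linear speed of each of lid, statuette below 0.01 m/s); the robot touches nothing.
It fails at once if a bystander (either tile, obelisk, jewel box, globe or dish) is shifted more than 30 mm (distance of any of tile_a, tile_b, obelisk, jewel_box, globe, dish from where it was at the start of the episode above 0.03 m).
It also fails if it takes over 72 s, if anything falls off the work surface, if the arm or the gripper's body presses on something with over 40 N, if the wrist force passes 120 N, or if a joint passes its speed limit or range.

## Working session

There is one attempt and no reset: what is moved stays moved. The work goes in short steps, Python scripts to look and compute and a tool call to move; the robot and the scene stay as the last step left them, time stands still between calls to the robot, and variables do not carry over. Pictures are saved under pics/ and viewed, about 8 in all and at most 12, crops included, and the job is handed in when it is done.

Besides the shell and the picture viewer there is one more tool, called after "Call:" by a JSON object that holds its "fn" and its "kwargs", one argument or row to a line. drive_tool: Moves the arm, as the interface text tells. Its arguments: {"type":"object","properties":{"targets":{"type":"array","items":{"type":"object","properties":{"linear":{"type":"array","items":{"type":"number"}},"spin":{"type":"number"},"claw":{"type":"number"}}}},"grip_force":{"type":"number"}},"required":["targets"]}

```bash
ls; mkdir -p pics
python3 - <<'E'
from cell import manip, vision
import cv2,numpy as np
s=manip.get_state(); print({k:np.round(v,3).tolist() for k,v in s.items()})
for n in ("top","side"):
    p,d=vision.grab_frame(n); cv2.imwrite(f"pics/{n}0.png",p[:,:,::-1]); np.save(f"pics/{n}0.npy",d)
    m=vision.camera_model(n); print(n,{k:np.round(v,4).tolist() for k,v in m.items()})
    for o in "case lid statuette pad rack lid_handle lid_notch hasp_tip tile_a obelisk".split():
        r=vision.pinpoint(n,o); print(o,[(np.round(q["xy"]).tolist(),round(q["conf"],2)) for q in r[:4]])
E
```

```text
pics
{'t': 0.0, 'joints': [-1.327, 0.359, 1.511, -0.0, 1.273, -0.115], 'joint_vel': [0.002, -0.002, 0.001, -0.0, -0.001, -0.001], 'effort': [0.002, -51.537, -27.073, 0.068, 0.035, -0.0], 'tool_pos': [0.21, -0.561, 0.222], 'tcp_rot': [[0.351, -0.0, 0.936], [-0.936, 0.002, 0.351], [-0.002, -1.0, 0.0]], 'ft_force': [0.238, -0.552, -0.101], 'torque': [0.017, -0.023, 0.011], 'finger_gap': 0.088}
top {'fx': 409.1862, 'fy': 409.1862, 'cx': 319.6313, 'cy': 196.6863, 'dist': [-0.0425, 0.0, 0.0, 0.0, 0.0], 'position': [0.4038, -0.0304, 1.0514], 'rotation': [[0.0168, 0.9942, -0.1065], [-0.9999, 0.0164, -0.0045], [-0.0027, 0.1066, 0.9943]]}
case [([424.0, 322.0], 0.97), ([307.0, 185.0], 0.65)]
lid [([188.0, 221.0], 0.62)]
statuette [([373.0, 135.0], 0.72)]
pad [([432.0, 210.0], 0.65), ([308.0, 96.0], 0.47)]
rack [([195.0, 193.0], 0.73)]
lid_handle [([185.0, 205.0], 0.92)]
lid_notch [([221.0, 215.0], 0.92)]
hasp_tip [([322.0, 215.0], 0.55), ([367.0, 265.0], 0.49), ([437.0, 346.0], 0.47)]
tile_a [([176.0, 194.0], 0.89), ([182.0, 169.0], 0.79)]
obelisk [([256.0, 137.0], 0.62)]
side {'fx': 485.7233, 'fy': 485.7233, 'cx': 319.7321, 'cy': 202.7429, 'dist': [0.0174, 0.0, 0.0, 0.0, 0.0], 'position': [0.2859, 1.2148, 0.8321], 'rotation': [[-0.9852, 0.076, -0.1539], [-0.1712, -0.5039, 0.8466], [-0.0132, 0.8604, 0.5094]]}
case [([308.0, 233.0], 0.91), ([417.0, 191.0], 0.77), ([308.0, 274.0], 0.33)]
lid [([322.0, 275.0], 0.76)]
statuette [([280.0, 199.0], 0.65), ([298.0, 293.0], 0.49), ([236.0, 222.0], 0.17)]
pad [([340.0, 183.0], 0.76)]
rack [([297.0, 297.0], 0.86)]
lid_handle [([308.0, 272.0], 0.95)]
lid_notch [([325.0, 250.0], 0.76), ([283.0, 199.0], 0.69)]
hasp_tip [([354.0, 264.0], 0.73), ([339.0, 191.0], 0.44)]
tile_a [([274.0, 276.0], 0.61), ([298.0, 278.0], 0.59)]
obelisk [([257.0, 252.0], 0.79), ([340.0, 187.0], 0.19)]
```

View pics/top0.png

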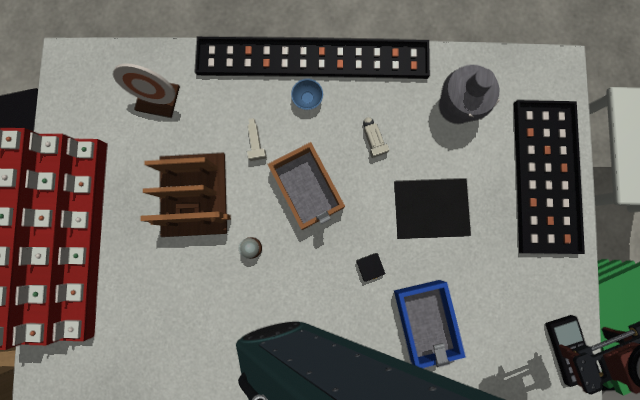

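View pics/side0.png

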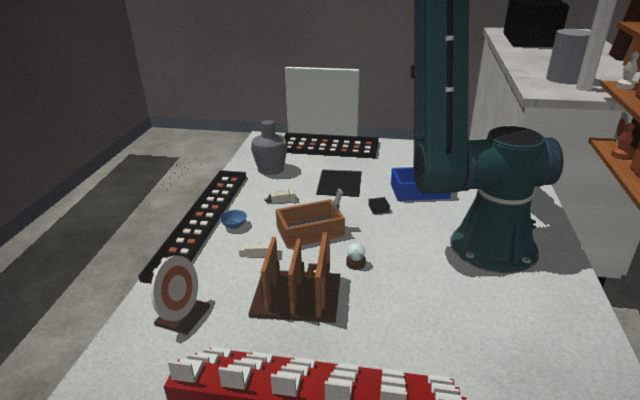

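Top view: the statuette candidates are the pale figure at (375,137), with a rounded head, and the pale tapering piece at (255,140), the obelisk. The case candidates are the brown one at (307,187) and the blue one at (428,322), which is not meant. The lid is the rack's lowest board, around (185,217), with the handle on its +x face. The pad is at (432,208). The candidate "pad" at (308,96) is really the dish. I'll check this in a close crop and measure.

```bash
cat > h.py <<'E'
from cell import manip, vision
import cv2,numpy as np
np.set_printoptions(precision=4,suppress=True)
def rays(m,px):
    K=np.array([[m["fx"],0,m["cx"]],[0,m["fy"],m["cy"]],[0,0,1]])
    n=cv2.undistortPoints(np.float64(px).reshape(-1,1,2),K,np.float64(m["dist"]))[:,0]
    return np.c_[n[:,0],-n[:,1],-np.ones(len(n))]@np.array(m["rotation"]).T
def onz(m,px,z):   # pixel to world at height z
    r=rays(m,px);c=np.array(m["position"]); return c+r*((z-c[2])/r[:,2])[:,None]
def cloud(m,d):    # all pixels by depth, HxWx3
    v,u=np.mgrid[:d.shape[0],:d.shape[1]]
    P=np.array(m["position"])+rays(m,np.c_[u.ravel(),v.ravel()])*d.reshape(-1,1)
    P[d.ravel()==0]=np.nan; return P.reshape(*d.shape,3)
def rect(P):       # min-area rectangle in xy: centre, sizes, yaw of the long side
    (c,s,a)=cv2.minAreaRect(np.float32(P[:,:2]*1000)); a=np.radians(a)
    if s[0]<s[1]: s=s[::-1];a+=np.pi/2
    return np.array(c)/1000,np.array(s),(a+np.pi/2)%np.pi-np.pi/2
E
python3 - <<'E'
from h import *
p=cv2.imread("pics/top0.png");d=np.load("pics/top0.npy");m=vision.camera_model("top")
C=cloud(m,d); np.save("pics/C0.npy",C)
print("table z",np.nanmedian(C[260:300,150:300,2]), "noise",np.nanstd(C[260:300,200:230,2]))
def box(u0,v0,u1,v1,z0,z1,name):
    Q=C[v0:v1,u0:u1].reshape(-1,3);Q=Q[(Q[:,2]>z0)&(Q[:,2]<z1)]
    c,s,a=rect(Q);print(name,len(Q),"c",c,"size",s,"yaw",round(float(a),3),"zmed",np.median(Q[:,2]))
box(360,112,395,160,.01,.06,"statuette")
box(240,115,270,165,.01,.06,"obelisk")
box(260,135,350,235,.058,.069,"case rim")
box(135,150,235,240,.11,.15,"boards")
box(140,208,235,235,.118,.14,"lid top edge")
box(140,182,235,200,.118,.14,"tile mid")
# pad by darkness
g=cv2.cvtColor(p,cv2.COLOR_BGR2GRAY);mk=np.zeros_like(g);mk[170:250,385:480]=(g[170:250,385:480]<45)
vv,uu=np.nonzero(mk);c,s,a=rect(onz(m,np.c_[uu,vv],.004));print("pad",c,s,a)
for n,z in (("lid_handle",.074),("lid_notch",.075)):
    r={"lid_handle":(185,205),"lid_notch":(221,215)}[n];print(n,onz(m,[r],z))
print("hasp tip",C[205:225,312:332,2].max(),onz(m,[(322,215)],.12))
cr=p[105:245,135:400];cv2.imwrite("pics/crop1.png",cv2.resize(cr,None,fx=3,fy=3,interpolation=cv2.INTER_CUBIC))
E
```

```text
table z 0.0007895080525175402 noise 0.001959388864821882
statuette 564 c [ 0.6767 -0.164 ] size [105.1039  44.0394] yaw 0.286 zmed 0.031807160138320634
obelisk 455 c [0.6632 0.1465] size [106.3975  44.2031] yaw 0.196 zmed 0.03184379995440034
case rim 891 c [0.5389 0.0088] size [180.6505 120.3547] yaw 0.499 zmed 0.06571304870850991
boards 1313 c [0.5129 0.2931] size [177.2962 147.085 ] yaw -1.496 zmed 0.13430227556521612
lid top edge 484 c [0.4505 0.2885] size [177.1575  18.4884] yaw -1.502 zmed 0.13469878849708566
tile mid 339 c [0.5168 0.3066] size [140.301   13.1599] yaw -1.502 zmed 0.1343107524165903
pad [ 0.491  -0.3148] [187.5189 147.1449] -1.515681475666407
lid_handle [[0.483  0.2981 0.074 ]]
lid_notch [[0.4604 0.2095 0.075 ]]
hasp tip nan [[ 0.4617 -0.0323  0.12  ]]
```

View pics/crop1.png

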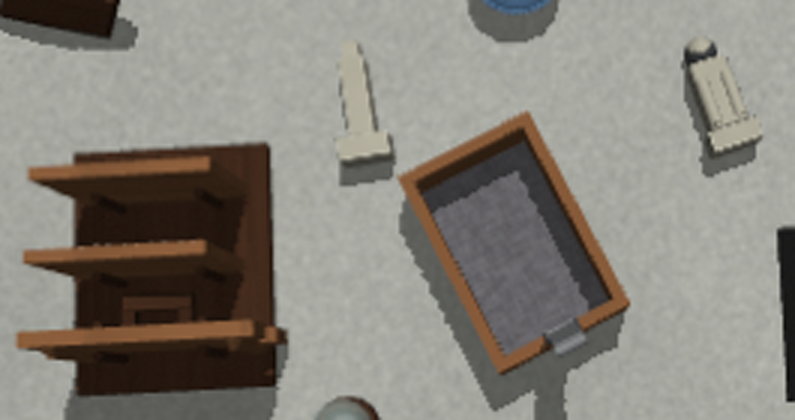

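The close crop confirms the choice. The figure with the round head is at about (375,137) in the full top view, and the pointed obelisk is at (255,140). The brown case has its hasp at about (322,215). The lid is the lowest board, with its handle loop at (187,207). All measured sizes match the given ones. Next I plan the statuette grasp.

```bash
cat >> h.py <<'E'
def plan(*wps):    # waypoints (x,y,z[,yaw of tool x]) -> shift in tool axes (mm), spin, rows; yaw turned after the shift
    s=manip.get_state();p=np.array(s["tool_pos"]);R=np.array(s["tcp_rot"]);y=np.arctan2(R[1,0],R[0,0])
    print("t",round(s["t"],2),"at",p,"yaw",round(y,4),"gap",s["finger_gap"],"F",np.array(s["ft_force"]))
    for w in wps:
        d=np.array(w[:3])-p;c,n=np.cos(y),np.sin(y)
        L=np.array([c*d[0]+n*d[1],-d[2],-n*d[0]+c*d[1]]);L[2]*=-1
        sp=0
        if len(w)>3: sp=-((w[3]-y+np.pi)%(2*np.pi)-np.pi);y=w[3]
        p=np.array(w[:3]);print("->",w,"linear mm",np.round(L*1000,1),"spin",round(sp,3),"rows>=",round(np.linalg.norm(L)/.0417,1),round(abs(sp)/.125,1))
E
python3 - <<'E'
from h import *
C=np.load("pics/C0.npy");V=C[60:125,440:500].reshape(-1,3);V=V[V[:,2]>.05];print("vase",V.min(0),V.max(0))
L=C[208:235,140:225].reshape(-1,3);L=L[(L[:,2]>.128)&(L[:,2]<.142)]
n=np.array([.998,.069]);q=L[:,:2]@n;k=abs(q-np.median(q))<.008;print("lid",len(L),k.sum(),rect(L[k]),np.median(q))
L=C[150:178,140:225].reshape(-1,3);L=L[(L[:,2]>.128)&(L[:,2]<.142)];print("tile far",rect(L))
plan((.50,-.22,.222,-1.285),(.673,-.165,.10),(.673,-.165,.004))
E
```

```text
vase [ 0.6989 -0.4477  0.0506] [ 0.8281 -0.3177  0.1953]
lid 434 434 (array([0.4535, 0.2887]), array([177.1792,  12.25  ]), np.float64(-1.4986276822771107)) 0.47227759802346014
tile far (array([0.5802, 0.3067]), array([139.8502,  10.9789]), np.float64(-1.504938670819623))
t 1.1 at [ 0.2107 -0.5618  0.2227] yaw -1.2119 gap 0.08749979824607557 F [ 0.0574  0.4999 -0.0565]
-> (0.5, -0.22, 0.222, -1.285) linear mm [-218.4    0.7 -390.9] spin 0.073 rows>= 10.7 0.6
-> (0.673, -0.165, 0.1) linear mm [  -4.   122.  -181.5] spin 0 rows>= 5.2 0.0
-> (0.673, -0.165, 0.004) linear mm [ 0. 96. -0.] spin 0 rows>= 2.3 0.0
```

```bash
sed -i 's/;L\[2\]\*=-1//' h.py
python3 - <<'E'
from h import *
plan((.50,-.22,.222,-1.285),(.673,-.165,.10),(.673,-.165,.004))
E
```

```text
t 1.1 at [ 0.2107 -0.5618  0.2227] yaw -1.2119 gap 0.08749979824607557 F [ 0.0574  0.4999 -0.0565]
-> (0.5, -0.22, 0.222, -1.285) linear mm [-218.4    0.7  390.9] spin 0.073 rows>= 10.7 0.6
-> (0.673, -0.165, 0.1) linear mm [ -4.  122.  181.5] spin 0 rows>= 5.2 0.0
-> (0.673, -0.165, 0.004) linear mm [ 0. 96.  0.] spin 0 rows>= 2.3 0.0
```

Call:
{"fn": "drive_tool", "kwargs": {
  "targets": [
    {"linear": [-0.022,0,0.039],"spin": 0.0073,"claw": 1},
    {"linear": [-0.022,0,0.039],"spin": 0.0073,"claw": 1},
    {"linear": [-0.022,0,0.039],"spin": 0.0073,"claw": 1},
    {"linear": [-0.022,0,0.039],"spin": 0.0073,"claw": 1},
    {"linear": [-0.022,0,0.039],"spin": 0.0073,"claw": 1},
    {"linear": [-0.022,0,0.039],"spin": 0.0073,"claw": 1},
    {"linear": [-0.022,0,0.039],"spin": 0.0073,"claw": 1},
    {"linear": [-0.022,0,0.039],"spin": 0.0073,"claw": 1},
    {"linear": [-0.022,0,0.039],"spin": 0.0073,"claw": 1},
    {"linear": [0,0,0],"spin": 0.0073,"claw": 1}
  ]
}}

```text
t: 1.93
tool_pos: [0.4643, -0.2764, 0.2229]
tcp_rot: [[0.287, 0.003, 0.958], [-0.958, 0.002, 0.287], [-0.001, -1.0, 0.003]]
ft_force: [-0.9, -0.2, -1.2]
finger_gap: 0.0879
```

Run:
```python
from h import *
plan((.673,-.165,.08,-1.285),(.673,-.165,.004))
```

```text
t 1.93 at [ 0.4643 -0.2764  0.2229] yaw -1.2801 gap 0.0878870972328783 F [-0.9067 -0.2085 -1.2087]
-> (0.673, -0.165, 0.08, -1.285) linear mm [-46.9 142.9 231.9] spin 0.005 rows>= 6.6 0.0
-> (0.673, -0.165, 0.004) linear mm [ 0. 76.  0.] spin 0 rows>= 1.8 0.0
```

Call:
{"fn": "drive_tool", "kwargs": {
  "targets": [
    {"linear": [-0.006,0.0155,0.029],"claw": 1},
    {"linear": [-0.006,0.0155,0.029],"claw": 1},
    {"linear": [-0.006,0.0155,0.029],"claw": 1},
    {"linear": [-0.006,0.0155,0.029],"claw": 1},
    {"linear": [-0.006,0.0155,0.029],"claw": 1},
    {"linear": [-0.006,0.0155,0.029],"claw": 1},
    {"linear": [-0.006,0.0155,0.029],"claw": 1},
    {"linear": [-0.005,0.0145,0.029],"claw": 1},
    {"linear": [0,0,0],"claw": 1},
    {"linear": [0,0,0],"claw": 1}
  ]
}}

```text
$.targets[0]: bad value
```

Run:
```python
from h import *
m=vision.camera_model("wrist");p,d=vision.grab_frame("wrist");cv2.imwrite("pics/w1.png",p[:,:,::-1])
C=cloud(m,d).reshape(-1,3)
print("cam",m["position"])
Q=C[(abs(C[:,0]-.677)<.09)&(abs(C[:,1]+.164)<.07)&(C[:,2]>.006)&(C[:,2]<.045)]
if len(Q)>50:print(len(Q),rect(Q),Q.max(0))
plan((.673,-.165,.004,-1.285))
```

```text
cam [ 0.5414 -0.2527  0.3857]
308 (array([ 0.6276, -0.1799]), array([43.6462,  1.9912]), np.float64(-1.2094338294052944)) [ 0.6361 -0.1594  0.0357]
t 1.98 at [ 0.4623 -0.2789  0.2228] yaw -1.2803 gap 0.08802977513388854 F [-0.14    0.3303  0.6104]
-> (0.673, -0.165, 0.004, -1.285) linear mm [-48.7 218.8 234.5] spin 0.005 rows>= 7.8 0.0
```

View pics/w1.png

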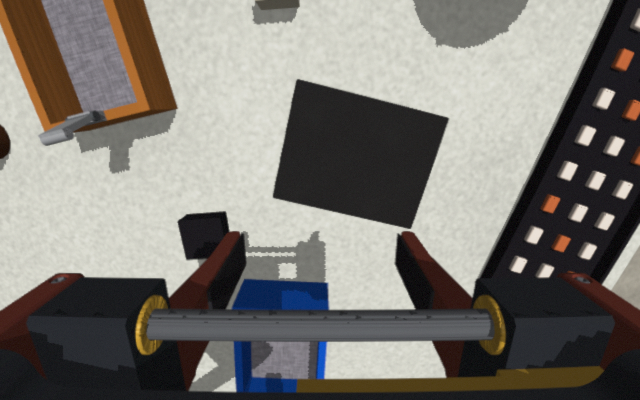

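The row lacked the spin key, so the move was refused. The wrist picture shows the view before the move: pad at (360,155), brown case with hasp at (75,125), and the two fingers clear.

Call:
{"fn": "drive_tool", "kwargs": {
  "targets": [
    {"linear": [-0.006,0.0166,0.0293],"spin": 0.0,"claw": 1},
    {"linear": [-0.006,0.0166,0.0293],"spin": 0.0,"claw": 1},
    {"linear": [-0.006,0.0166,0.0293],"spin": 0.0,"claw": 1},
    {"linear": [-0.006,0.0166,0.0293],"spin": 0.0,"claw": 1},
    {"linear": [-0.006,0.0166,0.0293],"spin": 0.0,"claw": 1},
    {"linear": [-0.006,0.0166,0.0293],"spin": 0.0,"claw": 1},
    {"linear": [-0.006,0.0166,0.0293],"spin": 0.005,"claw": 1},
    {"linear": [-0.006,0.0166,0.0293],"spin": 0.0,"claw": 1},
    {"linear": [0,0,0],"spin": 0.0,"claw": 1},
    {"linear": [0,0,0],"spin": 0.0,"claw": 1}
  ]
}}

```text
t: 2.82
tool_pos: [0.6711, -0.1701, 0.0881]
tcp_rot: [[0.278, -0.003, 0.961], [-0.961, 0.0, 0.278], [-0.001, -1.0, -0.002]]
ft_force: [0.2, -0.3, -0.0]
finger_gap: 0.0876
```

Run:
```python
from h import *
plan((.673,-.165,.004,-1.285))
```

```text
t 2.82 at [ 0.6711 -0.1701  0.0881] yaw -1.2889 gap 0.08762159649942179 F [ 0.161  -0.3444 -0.0209]
-> (0.673, -0.165, 0.004, -1.285) linear mm [-4.3 84.1  3.3] spin -0.004 rows>= 2.0 0.0
```

Call:
{"fn": "drive_tool", "kwargs": {
  "targets": [
    {"linear": [-0.004,0.02,0.003],"spin": -0.004,"claw": 1},
    {"linear": [0,0.025,0],"spin": 0.0,"claw": 1},
    {"linear": [0,0.025,0],"spin": 0.0,"claw": 1},
    {"linear": [0,0.014,0],"spin": 0.0,"claw": 1},
    {"linear": [0,0,0],"spin": 0.0,"claw": 0},
    {"linear": [0,0,0],"spin": 0.0,"claw": 0},
    {"linear": [0,0,0],"spin": 0.0,"claw": 0},
    {"linear": [0,0,0],"spin": 0.0,"claw": 0},
    {"linear": [0,0,0],"spin": 0.0,"claw": 0},
    {"linear": [0,0,0],"spin": 0.0,"claw": 0}
  ],
  "grip_force": 25
}}

```text
t: 3.65
tool_pos: [0.674, -0.1654, 0.0071]
tcp_rot: [[0.281, 0.002, 0.96], [-0.96, -0.001, 0.281], [0.001, -1.0, 0.002]]
ft_force: [-0.7, 0.9, -0.0]
finger_gap: 0.0509
```

Call:
{"fn": "drive_tool", "kwargs": {
  "targets": [
    {"linear": [0,-0.02,0],"spin": 0.0,"claw": 0},
    {"linear": [0,-0.03,0],"spin": 0.0,"claw": 0},
    {"linear": [0,-0.035,0],"spin": 0.0,"claw": 0},
    {"linear": [0,-0.035,0],"spin": -0.05,"claw": 0},
    {"linear": [0,-0.025,0],"spin": -0.08,"claw": 0},
    {"linear": [0,0,0],"spin": -0.08,"claw": 0}
  ]
}}

```text
t: 4.15
tool_pos: [0.6774, -0.1663, 0.1585]
tcp_rot: [[0.479, 0.011, 0.878], [-0.878, -0.004, 0.479], [0.009, -1.0, 0.008]]
ft_force: [1.1, -0.0, -0.7]
finger_gap: 0.0114
```

Run:
```python
from h import *
plan((.536,.006,.15,-1.072),(.536,.006,.018))
```

```text
t 4.15 at [ 0.6774 -0.1663  0.1585] yaw -1.0718 gap 0.011379460708043661 F [ 1.0503 -0.0078 -0.6555]
-> (0.536, 0.006, 0.15, -1.072) linear mm [-218.9    8.5  -41.7] spin 0.0 rows>= 5.3 0.0
-> (0.536, 0.006, 0.018) linear mm [  0. 132.   0.] spin 0 rows>= 3.2 0.0
```

The fingers are slow, and I lifted before they had closed. I'll reopen and check the statuette.

Call:
{"fn": "drive_tool", "kwargs": {
  "targets": [
    {"linear": [0,-0.01,0],"spin": 0.11,"claw": 1},
    {"linear": [0,0,0],"spin": 0.1,"claw": 1},
    {"linear": [0,0,0],"spin": 0.0,"claw": 1},
    {"linear": [0,0,0],"spin": 0.0,"claw": 1},
    {"linear": [0,0,0],"spin": 0.0,"claw": 1},
    {"linear": [0,0,0],"spin": 0.0,"claw": 1},
    {"linear": [0,0,0],"spin": 0.0,"claw": 1},
    {"linear": [0,0,0],"spin": 0.0,"claw": 1}
  ]
}}

```text
t: 4.82
tool_pos: [0.6731, -0.165, 0.1605]
tcp_rot: [[0.282, -0.001, 0.959], [-0.959, 0.0, 0.282], [-0.0, -1.0, -0.001]]
ft_force: [0.3, -0.1, -0.8]
finger_gap: 0.0613
```

Run:
```python
from h import *
for cam in ("top","side","wrist"):
    m=vision.camera_model(cam);p,d=vision.grab_frame(cam);cv2.imwrite(f"pics/a_{cam}.png",p[:,:,::-1])
    C=cloud(m,d).reshape(-1,3)
    Q=C[(abs(C[:,0]-.677)<.08)&(abs(C[:,1]+.164)<.06)&(C[:,2]>.012)&(C[:,2]<.045)]
    print(cam,len(Q),rect(Q) if len(Q)>20 else "",Q.max(0) if len(Q) else "")
    print([(q["conf"],q["bbox"]) for q in vision.spot_in(cam,"statuette")[:3]])
plan((.673,-.165,.004,-1.285))
```

```text
top 0  
[(0.29, [141.3, 185.9, 72.9, 9.2])]
side 298 (array([ 0.6734, -0.159 ]), array([103.7321,  50.9917]), np.float64(0.41459346165248356)) [ 0.7247 -0.1332  0.039 ]
[(0.83, [265.8, 187.0, 29.5, 14.5])]
wrist 3529 (array([ 0.6767, -0.1638]), array([103.6985,  43.6276]), np.float64(0.30757027192698705)) [ 0.7257 -0.1352  0.0367]
[(0.79, [298.5, 129.9, 47.6, 109.3])]
t 5.12 at [ 0.6732 -0.1651  0.1608] yaw -1.2858 gap 0.08523311498146144 F [-0.054   0.2338  0.3489]
-> (0.673, -0.165, 0.004, -1.285) linear mm [ -0.1 156.8  -0.2] spin -0.001 rows>= 3.8 0.0
```

Undisturbed, at (0.6767,-0.1638) as before. I'll descend and close with enough time.

Call:
{"fn": "drive_tool", "kwargs": {
  "targets": [
    {"linear": [0,0.035,0],"spin": 0.0,"claw": 0.8},
    {"linear": [0,0.035,0],"spin": -0.01,"claw": 0.8},
    {"linear": [0,0.035,0],"spin": 0.0,"claw": 0.8},
    {"linear": [0,0.035,0],"spin": 0.0,"claw": 0.7},
    {"linear": [0,0.017,0],"spin": 0.0,"claw": 0.7},
    {"linear": [0,0,0],"spin": 0.0,"claw": 0},
    {"linear": [0,0,0],"spin": 0.0,"claw": 0},
    {"linear": [0,0,0],"spin": 0.0,"claw": 0},
    {"linear": [0,0,0],"spin": 0.0,"claw": 0},
    {"linear": [0,0,0],"spin": 0.0,"claw": 0}
  ],
  "grip_force": 25
}}

```text
t: 5.95
tool_pos: [0.6734, -0.165, 0.0041]
tcp_rot: [[0.291, 0.0, 0.957], [-0.957, 0.0, 0.291], [0.0, -1.0, 0.0]]
ft_force: [0.9, 0.3, -0.8]
finger_gap: 0.0343
```

Call:
{"fn": "drive_tool", "kwargs": {
  "targets": [
    {"linear": [0,0,0],"spin": 0.0,"claw": 0},
    {"linear": [0,0,0],"spin": 0.0,"claw": 0},
    {"linear": [0,-0.002,0],"spin": 0.0,"claw": 0}
  ]
}}

```text
t: 6.2
tool_pos: [0.6729, -0.1649, 0.0056]
tcp_rot: [[0.291, -0.001, 0.957], [-0.957, 0.0, 0.291], [-0.0, -1.0, -0.001]]
ft_force: [-0.4, -0.6, -1.7]
finger_gap: 0.0343
```

Call:
{"fn": "drive_tool", "kwargs": {
  "targets": [
    {"linear": [0,-0.02,0],"spin": 0.0,"claw": 0},
    {"linear": [0,-0.03,0],"spin": 0.0,"claw": 0},
    {"linear": [0,-0.035,0],"spin": 0.0,"claw": 0},
    {"linear": [0,-0.035,0],"spin": -0.05,"claw": 0},
    {"linear": [0,-0.02,0],"spin": -0.05,"claw": 0},
    {"linear": [0,0,0],"spin": -0.05,"claw": 0},
    {"linear": [0,0,0],"spin": -0.053,"claw": 0},
    {"linear": [0,0,0],"spin": 0.0,"claw": 0}
  ]
}}

```text
t: 6.87
tool_pos: [0.6732, -0.1651, 0.1466]
tcp_rot: [[0.479, 0.001, 0.878], [-0.878, -0.0, 0.479], [0.001, -1.0, 0.0]]
ft_force: [-1.0, 0.4, -2.2]
finger_gap: 0.0346
```

Run:
```python
from h import *
plan((.536,.006,.145,-1.072),(.536,.006,.017))
```

```text
t 6.87 at [ 0.6732 -0.1651  0.1466] yaw -1.0711 gap 0.03464543016582467 F [-0.9962  0.3912 -2.159 ]
-> (0.536, 0.006, 0.145, -1.072) linear mm [-215.9    1.6  -38.4] spin 0.001 rows>= 5.3 0.0
-> (0.536, 0.006, 0.017) linear mm [  0. 128.   0.] spin 0 rows>= 3.1 0.0
```

Call:
{"fn": "drive_tool", "kwargs": {
  "targets": [
    {"linear": [-0.027,0,-0.0048],"spin": 0.0,"claw": 0},
    {"linear": [-0.027,0,-0.0048],"spin": 0.0,"claw": 0},
    {"linear": [-0.027,0,-0.0048],"spin": 0.0,"claw": 0},
    {"linear": [-0.027,0,-0.0048],"spin": 0.0,"claw": 0},
    {"linear": [-0.027,0,-0.0048],"spin": 0.0,"claw": 0},
    {"linear": [-0.027,0,-0.0048],"spin": 0.0,"claw": 0},
    {"linear": [-0.027,0,-0.0048],"spin": 0.0,"claw": 0},
    {"linear": [-0.027,0,-0.0048],"spin": 0.0,"claw": 0},
    {"linear": [0,0,0],"spin": 0.0,"claw": 0},
    {"linear": [0,0,0],"spin": 0.0,"claw": 0}
  ]
}}

```text
t: 7.7
tool_pos: [0.535, 0.0073, 0.1456]
tcp_rot: [[0.478, -0.001, 0.878], [-0.878, 0.0, 0.478], [-0.001, -1.0, -0.001]]
ft_force: [0.7, 0.5, -1.4]
finger_gap: 0.0341
```

Call:
{"fn": "drive_tool", "kwargs": {
  "targets": [
    {"linear": [0,0.03,0],"spin": 0.0,"claw": 0},
    {"linear": [0,0.03,0],"spin": 0.0,"claw": 0},
    {"linear": [0,0.03,0],"spin": 0.0,"claw": 0},
    {"linear": [0,0.025,0],"spin": 0.0,"claw": 0},
    {"linear": [0,0.01,0],"spin": 0.0,"claw": 0},
    {"linear": [0,0.005,0],"spin": 0.0,"claw": 0},
    {"linear": [0,0.0015,0],"spin": 0.0,"claw": 0},
    {"linear": [0,0,0],"spin": 0.0,"claw": 0}
  ]
}}

```text
t: 8.37
tool_pos: [0.5376, 0.0059, 0.0149]
tcp_rot: [[0.477, 0.001, 0.879], [-0.879, -0.0, 0.477], [0.001, -1.0, 0.001]]
ft_force: [-0.2, 0.2, -0.9]
finger_gap: 0.0341
```

Call:
{"fn": "drive_tool", "kwargs": {
  "targets": [
    {"linear": [0,0,0],"spin": 0.0,"claw": 0.6},
    {"linear": [0,0,0],"spin": 0.0,"claw": 0.6},
    {"linear": [0,0,0],"spin": 0.0,"claw": 0.6},
    {"linear": [0,0,0],"spin": 0.0,"claw": 0.6},
    {"linear": [0,-0.02,0],"spin": 0.0,"claw": 0.6},
    {"linear": [0,-0.035,0],"spin": 0.0,"claw": 0.6},
    {"linear": [0,-0.035,0],"spin": 0.0,"claw": 0.6},
    {"linear": [0,-0.035,0],"spin": 0.0,"claw": 0.6},
    {"linear": [0,-0.04,0],"spin": 0.0,"claw": 0.6},
    {"linear": [0,-0.04,0],"spin": 0.0,"claw": 0.6}
  ]
}}

```text
t: 9.2
tool_pos: [0.5356, 0.0065, 0.2214]
tcp_rot: [[0.478, -0.0, 0.879], [-0.879, 0.0, 0.478], [-0.0, -1.0, -0.0]]
ft_force: [1.0, -0.3, 0.1]
finger_gap: 0.0525
```

Run:
```python
from h import *
m=vision.camera_model("wrist");p,d=vision.grab_frame("wrist");cv2.imwrite("pics/w2.png",p[:,:,::-1])
C=cloud(m,d).reshape(-1,3);o=np.array([.5389,.0088]);Y=np.array([.878,.479]);X=np.array([.479,-.878])
q=np.c_[(C[:,:2]-o)@X,(C[:,:2]-o)@Y,C[:,2]]
Q=q[(abs(q[:,0])<.048)&(abs(q[:,1])<.078)&(q[:,2]>.02)&(q[:,2]<.055)];print("statuette in case",len(Q),rect(Q),Q.max(0),"top med",np.median(Q[:,2]))
R=q[(abs(q[:,0])<.07)&(abs(q[:,1])<.1)&(q[:,2]>.062)&(q[:,2]<.068)];print("rim in case frame",len(R),R.min(0),R.max(0))
y=-1.502+np.pi/2;plan((.4535,.2887,.25,y),(.4535,.2887,.105))
```

```text
statuette in case 2657 (array([0.0031, 0.0009]), array([102.9455,  43.6082]), np.float64(1.555351057736873)) [0.0244 0.0524 0.0466] top med 0.04095475380741359
rim in case frame 4569 [-0.06   -0.0907  0.062 ] [0.0607 0.0888 0.068 ]
t 9.25 at [0.5406 0.0061 0.2296] yaw -1.0727 gap 0.05286775231367768 F [ 1.9149 -0.6959  4.5824]
-> (0.4535, 0.2887, 0.25, 0.06879632679489656) linear mm [-289.9  -20.4   58.5] spin -1.142 rows>= 7.1 9.1
-> (0.4535, 0.2887, 0.105) linear mm [  0. 145.   0.] spin 0 rows>= 3.5 0.0
```

The statuette is 3 mm off the case centre, flat, with the expected top height. Now to the lid.

Call:
{"fn": "drive_tool", "kwargs": {
  "targets": [
    {"linear": [-0.036,-0.0025,0.0073],"spin": 0.0,"claw": 0.5},
    {"linear": [-0.036,-0.0025,0.0073],"spin": 0.0,"claw": 0.5},
    {"linear": [-0.036,-0.0025,0.0073],"spin": 0.0,"claw": 0.5},
    {"linear": [-0.036,-0.0025,0.0073],"spin": 0.0,"claw": 0.5},
    {"linear": [-0.036,-0.0025,0.0073],"spin": 0.0,"claw": 0.5},
    {"linear": [-0.036,-0.0025,0.0073],"spin": 0.0,"claw": 0.5},
    {"linear": [-0.036,-0.0025,0.0073],"spin": 0.0,"claw": 0.5},
    {"linear": [-0.036,-0.0025,0.0073],"spin": 0.0,"claw": 0.5},
    {"linear": [0,0,0],"spin": -0.12,"claw": 0.5},
    {"linear": [0,0,0],"spin": -0.12,"claw": 0.5}
  ]
}}

```text
t: 10.08
tool_pos: [0.4492, 0.2895, 0.2396]
tcp_rot: [[0.679, 0.001, 0.734], [-0.734, 0.001, 0.679], [-0.0, -1.0, 0.001]]
ft_force: [0.4, -1.3, -1.0]
finger_gap: 0.0441
```

Call:
{"fn": "drive_tool", "kwargs": {
  "targets": [
    {"linear": [0,0,0],"spin": -0.12,"claw": 0.5},
    {"linear": [0,0,0],"spin": -0.12,"claw": 0.5},
    {"linear": [0,0,0],"spin": -0.12,"claw": 0.5},
    {"linear": [0,0,0],"spin": -0.12,"claw": 0.5},
    {"linear": [0,0,0],"spin": -0.12,"claw": 0.5},
    {"linear": [0,0,0],"spin": -0.12,"claw": 0.5},
    {"linear": [0,0,0],"spin": -0.12,"claw": 0.5},
    {"linear": [0,0,0],"spin": -0.06,"claw": 0.5},
    {"linear": [0,0,0],"spin": 0.0,"claw": 0.5},
    {"linear": [0,0,0],"spin": 0.0,"claw": 0.5}
  ]
}}

```text
t: 10.92
tool_pos: [0.4501, 0.2873, 0.2394]
tcp_rot: [[0.998, 0.0, -0.065], [0.065, 0.0, 0.998], [0.0, -1.0, 0.0]]
ft_force: [-0.1, 0.6, -0.7]
finger_gap: 0.0438
```

Run:
```python
from h import *
m=vision.camera_model("wrist");p,d=vision.grab_frame("wrist");cv2.imwrite("pics/w3.png",p[:,:,::-1])
C=cloud(m,d).reshape(-1,3);L=C[(C[:,2]>.128)&(C[:,2]<.142)&(abs(C[:,0]-.4535)<.02)&(abs(C[:,1]-.289)<.1)]
print("wrist: lid edge",len(L),rect(L) if len(L)>30 else "",np.median(L,0) if len(L) else "")
H=C[(C[:,2]>.06)&(C[:,2]<.10)&(C[:,0]>.465)&(C[:,0]<.505)&(abs(C[:,1]-.29)<.06)];print("handle",len(H),rect(H) if len(H)>30 else "")
plan((.4535,.2887,.105,.069))
```

```text
wrist: lid edge 2532 (array([0.4533, 0.289 ]), array([180.0934,  12.0461]), np.float64(-1.5024593094566514)) [0.4527 0.302  0.1345]
handle 1020 (array([0.4849, 0.2998]), array([93.9663, 39.9751]), np.float64(-1.5686040060836852))
t 10.97 at [0.4501 0.2873 0.2395] yaw 0.0648 gap 0.04421462263779598 F [0.3391 0.6056 0.0129]
-> (0.4535, 0.2887, 0.105, 0.069) linear mm [  3.5 134.5   1.2] spin -0.004 rows>= 3.2 0.0
```

View pics/w3.png

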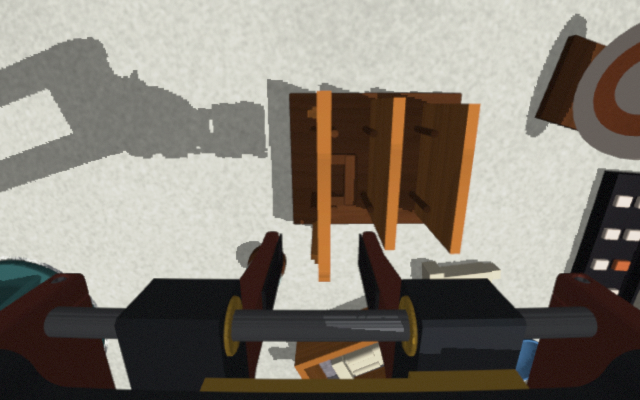

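The wrist view shows the lid as the left board, at (323,185), with its handle at (345,178) and its battens on the left. The fingers straddle it. Grip the top edge.

Call:
{"fn": "drive_tool", "kwargs": {
  "targets": [
    {"linear": [0.0033,0.03,0.0015],"spin": -0.004,"claw": 0.5},
    {"linear": [0,0.035,0],"spin": 0.0,"claw": 0.5},
    {"linear": [0,0.035,0],"spin": 0.0,"claw": 0.5},
    {"linear": [0,0.03,0],"spin": 0.0,"claw": 0.5},
    {"linear": [0,0.01,0],"spin": 0.0,"claw": 0.5},
    {"linear": [0,0,0],"spin": 0.0,"claw": 0},
    {"linear": [0,0,0],"spin": 0.0,"claw": 0},
    {"linear": [0,0,0],"spin": 0.0,"claw": 0},
    {"linear": [0,0,0],"spin": 0.0,"claw": 0},
    {"linear": [0,0,0],"spin": 0.0,"claw": 0}
  ],
  "grip_force": 40
}}

```text
t: 11.8
tool_pos: [0.4546, 0.2896, 0.1011]
tcp_rot: [[0.997, 0.003, -0.071], [0.071, 0.002, 0.997], [0.003, -1.0, 0.001]]
ft_force: [-0.3, -0.2, -0.4]
finger_gap: 0.0143
```

Call:
{"fn": "drive_tool", "kwargs": {
  "targets": [
    {"linear": [0,0,0],"spin": 0.0,"claw": 0},
    {"linear": [0,0,0],"spin": 0.0,"claw": 0},
    {"linear": [0,0,0],"spin": 0.0,"claw": 0}
  ]
}}

```text
t: 12.05
tool_pos: [0.4542, 0.2895, 0.101]
tcp_rot: [[0.997, 0.002, -0.071], [0.071, 0.001, 0.997], [0.002, -1.0, 0.001]]
ft_force: [-1.5, 0.2, 6.6]
finger_gap: 0.0121
```

Call:
{"fn": "drive_tool", "kwargs": {
  "targets": [
    {"linear": [0,-0.01,0],"spin": 0.0,"claw": 0},
    {"linear": [0,-0.02,0],"spin": 0.0,"claw": 0},
    {"linear": [0,-0.025,0],"spin": 0.0,"claw": 0},
    {"linear": [0,-0.025,0],"spin": 0.0,"claw": 0},
    {"linear": [0,-0.025,0],"spin": 0.0,"claw": 0},
    {"linear": [0,-0.025,0],"spin": 0.0,"claw": 0},
    {"linear": [0,-0.025,0],"spin": 0.0,"claw": 0},
    {"linear": [0,-0.02,0],"spin": 0.0,"claw": 0},
    {"linear": [0,0,0],"spin": 0.0,"claw": 0}
  ]
}}

```text
t: 12.8
tool_pos: [0.4556, 0.2901, 0.2795]
tcp_rot: [[0.997, 0.008, -0.071], [0.071, 0.004, 0.997], [0.008, -1.0, 0.003]]
ft_force: [1.1, 0.9, -1.9]
finger_gap: 0.0118
```

Run:
```python
from h import *
plan((.550,-.315,.275,.055),(.550,-.315,.095))
```

```text
t 12.8 at [0.4556 0.2901 0.2795] yaw 0.071 gap 0.01181426130946002 F [ 1.0797  0.8629 -1.9194]
-> (0.55, -0.315, 0.275, 0.055) linear mm [  51.3    4.5 -610.3] spin 0.016 rows>= 14.7 0.1
-> (0.55, -0.315, 0.095) linear mm [  0. 180.   0.] spin 0 rows>= 4.3 0.0
```

Call:
{"fn": "drive_tool", "kwargs": {
  "targets": [
    {"linear": [0.0026,0,-0.02],"spin": 0.0,"claw": 0},
    {"linear": [0.0026,0,-0.03],"spin": 0.0,"claw": 0},
    {"linear": [0.0026,0,-0.033],"spin": 0.0,"claw": 0},
    {"linear": [0.0026,0,-0.033],"spin": 0.0,"claw": 0},
    {"linear": [0.0026,0,-0.033],"spin": 0.0,"claw": 0},
    {"linear": [0.0026,0,-0.033],"spin": 0.0,"claw": 0},
    {"linear": [0.0026,0,-0.033],"spin": 0.0,"claw": 0},
    {"linear": [0.0026,0,-0.033],"spin": 0.0,"claw": 0},
    {"linear": [0.0026,0,-0.033],"spin": 0.0,"claw": 0},
    {"linear": [0.0026,0,-0.033],"spin": 0.0,"claw": 0}
  ]
}}

```text
t: 13.63
tool_pos: [0.5006, -0.0238, 0.2734]
tcp_rot: [[0.997, -0.002, -0.071], [0.071, 0.0, 0.997], [-0.001, -1.0, 0.001]]
ft_force: [1.1, -0.0, -2.0]
finger_gap: 0.0117
```

Call:
{"fn": "drive_tool", "kwargs": {
  "targets": [
    {"linear": [0.0026,0,-0.033],"spin": 0.0,"claw": 0},
    {"linear": [0.0026,0,-0.033],"spin": 0.0,"claw": 0},
    {"linear": [0.0026,0,-0.033],"spin": 0.0,"claw": 0},
    {"linear": [0.0026,0,-0.033],"spin": 0.0,"claw": 0},
    {"linear": [0.0026,0,-0.033],"spin": 0.0,"claw": 0},
    {"linear": [0.0026,0,-0.033],"spin": 0.016,"claw": 0},
    {"linear": [0.0026,0,-0.033],"spin": 0.0,"claw": 0},
    {"linear": [0.0026,0,-0.033],"spin": 0.0,"claw": 0},
    {"linear": [0.002,0,-0.012],"spin": 0.0,"claw": 0},
    {"linear": [0,0,0],"spin": 0.0,"claw": 0}
  ]
}}

```text
t: 14.47
tool_pos: [0.5424, -0.2991, 0.2728]
tcp_rot: [[0.999, -0.001, -0.052], [0.052, -0.0, 0.999], [-0.001, -1.0, -0.0]]
ft_force: [0.8, 0.5, -2.2]
finger_gap: 0.012
```

Run:
```python
from h import *
plan((.550,-.315,.10,.055))
p,d=vision.grab_frame("side");cv2.imwrite("pics/s4.png",p[100:300,180:480,::-1].repeat(2,0).repeat(2,1))
```

```text
t 14.47 at [ 0.5424 -0.2991  0.2728] yaw 0.0519 gap 0.01204498880256808 F [ 0.7781  0.487  -2.1946]
-> (0.55, -0.315, 0.1, 0.055) linear mm [  6.8 172.8 -16.2] spin -0.003 rows>= 4.2 0.0
```

View pics/s4.png

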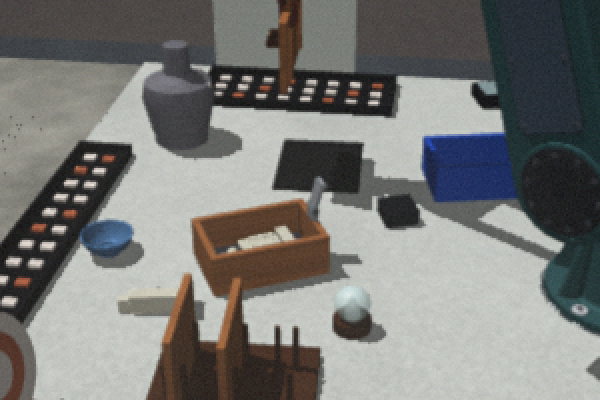

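The lid hangs upright at (285,45) in the crop, handle toward +x (left). The tiles, obelisk and globe are in place. Lower it onto the pad.

Call:
{"fn": "drive_tool", "kwargs": {
  "targets": [
    {"linear": [0.007,0.02,-0.016],"spin": 0.0,"claw": 0},
    {"linear": [0,0.03,0],"spin": 0.0,"claw": 0},
    {"linear": [0,0.035,0],"spin": 0.0,"claw": 0},
    {"linear": [0,0.035,0],"spin": 0.0,"claw": 0},
    {"linear": [0,0.03,0],"spin": 0.0,"claw": 0},
    {"linear": [0,0.02,0],"spin": 0.0,"claw": 0},
    {"linear": [0,0.008,0],"spin": 0.0,"claw": 0},
    {"linear": [0,0.002,0],"spin": 0.0,"claw": 0},
    {"linear": [0,0,0],"spin": 0.0,"claw": 0}
  ]
}}

```text
t: 15.27
tool_pos: [0.5506, -0.3108, 0.0946]
tcp_rot: [[0.998, -0.0, -0.056], [0.056, 0.001, 0.998], [-0.0, -1.0, 0.001]]
ft_force: [0.4, -0.7, -1.8]
finger_gap: 0.0118
```

Lower the last few mm until touch, then release to a 31 mm opening.

Call:
{"fn": "drive_tool", "kwargs": {
  "targets": [
    {"linear": [0,0.001,0],"spin": 0.0,"claw": 0},
    {"linear": [0,0.001,0],"spin": 0.0,"claw": 0},
    {"linear": [0,0.001,0],"spin": 0.0,"claw": 0},
    {"linear": [0,0,0],"spin": 0.0,"claw": 0}
  ]
}}

```text
t: 15.6
tool_pos: [0.551, -0.3121, 0.0923]
tcp_rot: [[0.998, 0.001, -0.055], [0.055, -0.001, 0.998], [0.001, -1.0, -0.001]]
ft_force: [-0.4, -0.3, -2.6]
finger_gap: 0.0115
```

Call:
{"fn": "drive_tool", "kwargs": {
  "targets": [
    {"linear": [0,0.001,0],"spin": 0.0,"claw": 0},
    {"linear": [0,0.001,0],"spin": 0.0,"claw": 0},
    {"linear": [0,0,0],"spin": 0.0,"claw": 0}
  ]
}}

```text
t: 15.85
tool_pos: [0.551, -0.3123, 0.0909]
tcp_rot: [[0.998, 0.001, -0.055], [0.055, -0.001, 0.998], [0.001, -1.0, -0.001]]
ft_force: [-2.1, -0.1, 8.5]
finger_gap: 0.012
```

Contact (8.5 N). Release and tip it over.

Call:
{"fn": "drive_tool", "kwargs": {
  "targets": [
    {"linear": [0,0,0],"spin": 0.0,"claw": 0.35},
    {"linear": [0,0,0],"spin": 0.0,"claw": 0.35},
    {"linear": [0,0,0],"spin": 0.0,"claw": 0.35},
    {"linear": [0,0,0],"spin": 0.0,"claw": 0.35},
    {"linear": [-0.005,0,0],"spin": 0.0,"claw": 0.35},
    {"linear": [-0.005,0,0],"spin": 0.0,"claw": 0.35},
    {"linear": [-0.005,0,0],"spin": 0.0,"claw": 0.35},
    {"linear": [-0.005,0,0],"spin": 0.0,"claw": 0.35},
    {"linear": [-0.005,0,0],"spin": 0.0,"claw": 0.35},
    {"linear": [0,0,0],"spin": 0.0,"claw": 0.35}
  ]
}}

```text
t: 16.68
tool_pos: [0.524, -0.313, 0.0892]
tcp_rot: [[0.999, -0.001, -0.054], [0.054, 0.001, 0.999], [-0.001, -1.0, 0.001]]
ft_force: [-1.1, -0.5, 0.3]
finger_gap: 0.0305
```

Run:
```python
from h import *
plan((.525,-.3125,.09,.055))
p,d=vision.grab_frame("side");cv2.imwrite("pics/s5.png",cv2.resize(p[100:220,230:440,::-1],None,fx=3,fy=3,interpolation=cv2.INTER_CUBIC))
C=cloud(vision.camera_model("side"),d).reshape(-1,3);Q=C[(abs(C[:,0]-.52)<.1)&(abs(C[:,1]+.235)<.02)&(C[:,2]<.14)&(C[:,2]>.01)]
for z in np.arange(.02,.13,.02):
    k=abs(Q[:,2]-z)<.004;print(z,k.sum(),Q[k,0].min() if k.any() else "",Q[k,0].max() if k.any() else "")
```

```text
t 16.68 at [ 0.524  -0.313   0.0892] yaw 0.0545 gap 0.03054410064653612 F [-1.1385 -0.5231  0.2935]
-> (0.525, -0.3125, 0.09, 0.055) linear mm [ 1.1 -0.8  0.5] spin -0.001 rows>= 0.0 0.0
0.02 11 0.5317848895263799 0.5495015954789848
0.04 14 0.5232178219462145 0.5425440619086321
0.06 13 0.5166797474527292 0.5348490315831029
0.08 13 0.5105484523558255 0.5289964186486279
0.1 12 0.5025856857915469 0.5221724687990033
0.12000000000000001 19 0.5053317816757189 0.5171372077039066
```

View pics/s5.png

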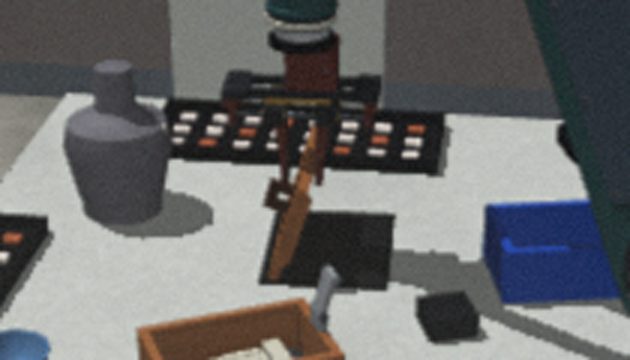

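It leans on the -x finger, about 19° off vertical (lid at (300,210) in the crop, handle at (278,192)), as planned. I'll lower it by opening wide and following the arc.

Call:
{"fn": "drive_tool", "kwargs": {
  "targets": [
    {"linear": [0,0,0],"spin": 0.0,"claw": 0.6},
    {"linear": [0,0,0],"spin": 0.0,"claw": 0.6},
    {"linear": [0,0,0],"spin": 0.0,"claw": 0.6},
    {"linear": [0,0,0],"spin": 0.0,"claw": 0.8},
    {"linear": [0,0,0],"spin": 0.0,"claw": 0.8},
    {"linear": [0,0,0],"spin": 0.0,"claw": 1},
    {"linear": [0,0,0],"spin": 0.0,"claw": 1},
    {"linear": [0,0,0],"spin": 0.0,"claw": 1},
    {"linear": [0,0,0],"spin": 0.0,"claw": 1}
  ]
}}

```text
t: 17.48
tool_pos: [0.5255, -0.3132, 0.0893]
tcp_rot: [[0.998, -0.0, -0.055], [0.055, 0.0, 0.998], [-0.0, -1.0, 0.0]]
ft_force: [-1.5, -0.4, -0.4]
finger_gap: 0.0864
```

```bash
cat > lean.py <<'E'
from h import *
plan()
p,d=vision.grab_frame("side");cv2.imwrite("pics/s_last.png",cv2.resize(p[100:220,230:440,::-1],None,fx=3,fy=3,interpolation=cv2.INTER_CUBIC))
C=cloud(vision.camera_model("side"),d).reshape(-1,3);Q=C[(abs(C[:,0]-.50)<.12)&(abs(C[:,1]+.235)<.02)&(C[:,2]<.14)&(C[:,2]>.008)]
for x in np.arange(.40,.60,.02):
    k=abs(Q[:,0]-x)<.005;print(round(x,2),k.sum(),Q[k,2].max() if k.any() else "")
E
python3 lean.py
```

```text
t 17.48 at [ 0.5255 -0.3132  0.0893] yaw 0.055 gap 0.08637342176409965 F [-1.489  -0.4307 -0.3602]
0.4 0 
0.42 2 0.009056885708689455
0.44 0 
0.46 2 0.009877528262736912
0.48 15 0.11281214817487739
0.5 36 0.10440604094780159
0.52 32 0.07187930668510845
0.54 21 0.03571951253003214
0.56 1 0.009476133393496955
0.58 0
```

Call:
{"fn": "drive_tool", "kwargs": {
  "targets": [
    {"linear": [-0.007,0.004,0],"spin": 0.0,"claw": 1},
    {"linear": [-0.007,0.004,0],"spin": 0.0,"claw": 1},
    {"linear": [-0.007,0.004,0],"spin": 0.0,"claw": 1},
    {"linear": [-0.005,0.0065,0],"spin": 0.0,"claw": 1},
    {"linear": [-0.005,0.0065,0],"spin": 0.0,"claw": 1},
    {"linear": [-0.005,0.0065,0],"spin": 0.0,"claw": 1},
    {"linear": [-0.005,0.0065,0],"spin": 0.0,"claw": 1},
    {"linear": [-0.003,0.006,0],"spin": 0.0,"claw": 1},
    {"linear": [-0.003,0.006,0],"spin": 0.0,"claw": 1},
    {"linear": [-0.003,0.004,0],"spin": 0.0,"claw": 1}
  ]
}}

```text
t: 18.37
tool_pos: [0.4752, -0.3158, 0.0344]
tcp_rot: [[0.998, -0.0, -0.055], [0.055, 0.001, 0.998], [-0.0, -1.0, 0.001]]
ft_force: [-0.6, -0.4, -0.1]
finger_gap: 0.0879
```

```bash
python3 lean.py
```

```text
t 18.37 at [ 0.4752 -0.3158  0.0344] yaw 0.0549 gap 0.08785499230669704 F [-0.5966 -0.3871 -0.1316]
0.4 0 
0.42 3 0.009707713256063455
0.44 21 0.056251486420514585
0.46 20 0.04962825772847923
0.48 18 0.04361034258058949
0.5 19 0.0364975522006844
0.52 16 0.02999470435230056
0.54 21 0.02559721116783109
0.56 1 0.01038455099709179
0.58 0
```

Call:
{"fn": "drive_tool", "kwargs": {
  "targets": [
    {"linear": [-0.002,0.005,0],"spin": 0.0,"claw": 1},
    {"linear": [-0.002,0.005,0],"spin": 0.0,"claw": 1},
    {"linear": [-0.003,0.004,0],"spin": 0.0,"claw": 1},
    {"linear": [-0.004,0,0],"spin": 0.0,"claw": 1},
    {"linear": [-0.004,0,0],"spin": 0.0,"claw": 1},
    {"linear": [0,0,0],"spin": 0.0,"claw": 1}
  ]
}}

```text
t: 18.92
tool_pos: [0.4649, -0.3188, 0.0238]
tcp_rot: [[0.999, 0.009, -0.054], [0.054, -0.004, 0.999], [0.008, -1.0, -0.005]]
ft_force: [4.6, 4.2, 13.6]
finger_gap: 0.088
```

```bash
python3 lean.py
```

```text
t 18.92 at [ 0.4649 -0.3188  0.0238] yaw 0.054 gap 0.08795180007882494 F [ 4.6426  4.2148 13.6206]
0.4 0 
0.42 14 0.02703410838531184
0.44 19 0.02706458962931413
0.46 17 0.031113681437059837
0.48 9 0.029062864951452605
0.5 22 0.029183670254736338
0.52 21 0.02791703185183525
0.54 7 0.02748567354541198
0.56 2 0.00975266051674617
0.58 0
```

The lid is down flat. The far finger presses on it with 13.6 N, so raise, then look from above.

Call:
{"fn": "drive_tool", "kwargs": {
  "targets": [
    {"linear": [0,-0.01,0],"spin": 0.0,"claw": 1},
    {"linear": [0,-0.03,0],"spin": 0.0,"claw": 1},
    {"linear": [0,-0.04,0],"spin": 0.0,"claw": 1},
    {"linear": [0,-0.04,0],"spin": 0.0,"claw": 1},
    {"linear": [0,-0.04,0],"spin": 0.0,"claw": 1},
    {"linear": [0,0,0],"spin": 0.0,"claw": 1},
    {"linear": [0,0,0],"spin": 0.0,"claw": 1}
  ]
}}

```text
t: 19.55
tool_pos: [0.4624, -0.3183, 0.1844]
tcp_rot: [[0.998, 0.005, -0.055], [0.055, -0.004, 0.998], [0.005, -1.0, -0.005]]
ft_force: [-0.4, -0.0, -0.3]
finger_gap: 0.0876
```

Run:
```python
from h import *
m=vision.camera_model("wrist");p,d=vision.grab_frame("wrist");cv2.imwrite("pics/w6.png",p[:,:,::-1])
C=cloud(m,d).reshape(-1,3);N=C[(abs(C[:,0]-.49)<.12)&(abs(C[:,1]+.31)<.14)]
Q=N[(N[:,2]>.014)&(N[:,2]<.033)];c,s,a=rect(Q);print("board",len(Q),c,s,a,"z med",np.median(Q[:,2]),"z lsq",np.linalg.lstsq(np.c_[Q[:,:2]-c,np.ones(len(Q))],Q[:,2],rcond=None)[0])
H=N[(N[:,2]>.045)&(N[:,2]<.062)];c2,s2,a2=rect(H);print("bar",len(H),c2,s2,a2,np.median(H[:,2]))
print([(q["xy"],q["conf"]) for q in vision.pinpoint("wrist","lid_notch")[:2]],[onz(m,[q["xy"]],.02) for q in vision.pinpoint("wrist","lid_notch")[:1]])
plan((*c2,.12,a+np.pi/2),(*c2,.030))
```

```text
board 16714 [ 0.458  -0.2874] [243.0004 163.6768] -1.5190049675487716 z med 0.024484566962588272 z lsq [-0.0006 -0.0008  0.0245]
bar 793 [ 0.4819 -0.3176] [55.9715 14.085 ] -1.519733812321288 0.05432030958112671
[([335.9, 251.1], 0.8)] [array([[ 0.4862, -0.4029,  0.02  ]])]
t 19.7 at [ 0.4598 -0.316   0.1801] yaw 0.0551 gap 0.08806688386298477 F [-1.6742 -0.1486 -0.2693]
-> (np.float64(0.4819142150878906), np.float64(-0.31756277465820315), 0.12, np.float64(0.05179135924612499)) linear mm [22.  60.1 -2.7] spin 0.003 rows>= 1.5 0.0
-> (np.float64(0.4819142150878906), np.float64(-0.31756277465820315), 0.03) linear mm [ 0. 90.  0.] spin 0 rows>= 2.2 0.0
```

The lid is flat: top at 24.5 mm, bar 56x14 at (0.482,-0.3176), notch on the -y side. Take the handle.

Call:
{"fn": "drive_tool", "kwargs": {
  "targets": [
    {"linear": [0.022,0.02,-0.003],"spin": 0.003,"claw": 0.6},
    {"linear": [0,0.04,0],"spin": 0.0,"claw": 0.6},
    {"linear": [0,0.04,0],"spin": 0.0,"claw": 0.6},
    {"linear": [0,0.035,0],"spin": 0.0,"claw": 0.5},
    {"linear": [0,0.016,0],"spin": 0.0,"claw": 0.4},
    {"linear": [0,0,0],"spin": 0.0,"claw": 0.3},
    {"linear": [0,0,0],"spin": 0.0,"claw": 0.3}
  ]
}}

```text
t: 20.28
tool_pos: [0.481, -0.317, 0.0274]
tcp_rot: [[0.999, -0.004, -0.052], [0.052, 0.004, 0.999], [-0.004, -1.0, 0.004]]
ft_force: [0.9, 0.6, 0.6]
finger_gap: 0.0448
```

Run:
```python
from h import *
plan((.4819,-.3176,.029,.0518))
```

```text
t 20.28 at [ 0.481  -0.317   0.0274] yaw 0.052 gap 0.044816662641249096 F [0.8943 0.5589 0.6347]
-> (0.4819, -0.3176, 0.029, 0.0518) linear mm [ 0.8 -1.6 -0.6] spin 0.0 rows>= 0.0 0.0
```

Call:
{"fn": "drive_tool", "kwargs": {
  "targets": [
    {"linear": [0.001,-0.001,-0.0005],"spin": 0.0,"claw": 0},
    {"linear": [0,0,0],"spin": 0.0,"claw": 0},
    {"linear": [0,0,0],"spin": 0.0,"claw": 0},
    {"linear": [0,0,0],"spin": 0.0,"claw": 0},
    {"linear": [0,0,0],"spin": 0.0,"claw": 0},
    {"linear": [0,0,0],"spin": 0.0,"claw": 0},
    {"linear": [0,0,0],"spin": 0.0,"claw": 0},
    {"linear": [0,0,0],"spin": 0.0,"claw": 0}
  ],
  "grip_force": 40
}}

```text
t: 20.95
tool_pos: [0.4836, -0.319, 0.0315]
tcp_rot: [[0.999, -0.0, -0.052], [0.052, 0.0, 0.999], [-0.0, -1.0, 0.0]]
ft_force: [-2.6, -0.1, 0.3]
finger_gap: 0.0135
```

Call:
{"fn": "drive_tool", "kwargs": {
  "targets": [
    {"linear": [0,-0.01,0],"spin": 0.0,"claw": 0},
    {"linear": [0,-0.02,0],"spin": 0.0,"claw": 0},
    {"linear": [0,-0.03,0],"spin": 0.0,"claw": 0},
    {"linear": [0,-0.035,0],"spin": 0.0,"claw": 0},
    {"linear": [0,-0.035,0],"spin": 0.0,"claw": 0},
    {"linear": [0,-0.03,0],"spin": 0.0,"claw": 0},
    {"linear": [0,-0.02,0],"spin": 0.0,"claw": 0},
    {"linear": [0,0,0],"spin": 0.0,"claw": 0}
  ]
}}

```text
t: 21.62
tool_pos: [0.4864, -0.3209, 0.217]
tcp_rot: [[0.999, 0.007, -0.052], [0.052, -0.006, 0.999], [0.007, -1.0, -0.006]]
ft_force: [0.4, -1.0, -2.3]
finger_gap: 0.0137
```

Run:
```python
from h import *
plan((.539,.0088,.205,-1.071))
```

```text
t 21.62 at [ 0.4864 -0.3209  0.217 ] yaw 0.0522 gap 0.013712725180519702 F [ 0.4196 -0.9664 -2.3211]
-> (0.539, 0.0088, 0.205, -1.071) linear mm [ 69.8  12.  326.5] spin 1.123 rows>= 8.0 9.0
```

Call:
{"fn": "drive_tool", "kwargs": {
  "targets": [
    {"linear": [0.007,0,0.0326],"spin": 0.0,"claw": 0},
    {"linear": [0.007,0,0.0326],"spin": 0.0,"claw": 0},
    {"linear": [0.007,0,0.0326],"spin": 0.0,"claw": 0},
    {"linear": [0.007,0,0.0326],"spin": 0.0,"claw": 0},
    {"linear": [0.007,0,0.0326],"spin": 0.0,"claw": 0},
    {"linear": [0.007,0,0.0326],"spin": 0.0,"claw": 0},
    {"linear": [0.007,0,0.0326],"spin": 0.0,"claw": 0},
    {"linear": [0.007,0,0.0326],"spin": 0.0,"claw": 0},
    {"linear": [0.007,0,0.0326],"spin": 0.0,"claw": 0},
    {"linear": [0.007,0,0.0326],"spin": 0.0,"claw": 0}
  ]
}}

```text
t: 22.45
tool_pos: [0.5358, 0.012, 0.2102]
tcp_rot: [[0.999, -0.002, -0.052], [0.052, 0.0, 0.999], [-0.002, -1.0, 0.001]]
ft_force: [0.5, -0.3, -2.3]
finger_gap: 0.0138
```

Call:
{"fn": "drive_tool", "kwargs": {
  "targets": [
    {"linear": [0,0,0],"spin": 0.112,"claw": 0},
    {"linear": [0,0,0],"spin": 0.112,"claw": 0},
    {"linear": [0,0,0],"spin": 0.112,"claw": 0},
    {"linear": [0,0,0],"spin": 0.112,"claw": 0},
    {"linear": [0,0,0],"spin": 0.112,"claw": 0},
    {"linear": [0,0,0],"spin": 0.112,"claw": 0},
    {"linear": [0,0,0],"spin": 0.112,"claw": 0},
    {"linear": [0,0,0],"spin": 0.112,"claw": 0},
    {"linear": [0,0,0],"spin": 0.112,"claw": 0},
    {"linear": [0,0,0],"spin": 0.112,"claw": 0}
  ]
}}

```text
t: 23.28
tool_pos: [0.5357, 0.0104, 0.2101]
tcp_rot: [[0.477, -0.002, 0.879], [-0.879, 0.001, 0.477], [-0.002, -1.0, -0.002]]
ft_force: [-0.8, -0.9, -1.0]
finger_gap: 0.0139
```

Call:
{"fn": "drive_tool", "kwargs": {
  "targets": [
    {"linear": [0,0,0],"spin": 0.0,"claw": 0},
    {"linear": [0,0,0],"spin": 0.0,"claw": 0},
    {"linear": [0,0,0],"spin": 0.0,"claw": 0}
  ]
}}

```text
t: 23.53
tool_pos: [0.5362, 0.0103, 0.2107]
tcp_rot: [[0.485, -0.001, 0.875], [-0.875, 0.0, 0.485], [-0.001, -1.0, -0.001]]
ft_force: [0.5, 0.6, -2.3]
finger_gap: 0.0136
```

Run:
```python
from h import *
s=manip.get_state();print(s["joints"])
plan((.539,.0088,.205,-1.071))
m=vision.camera_model("top");p,d=vision.grab_frame("top");C=cloud(m,d).reshape(-1,3)
cv2.imwrite("pics/t7.png",cv2.resize(p[110:270,200:440,::-1],None,fx=3,fy=3))
Q=C[(abs(C[:,2]-.197)<.02)&(np.hypot(C[:,0]-.54,C[:,1])<.14)];print(len(Q),rect(Q),np.median(Q[:,2]))
m=vision.camera_model("wrist");p,d=vision.grab_frame("wrist");W=cloud(m,d).reshape(-1,3);cv2.imwrite("pics/w7.png",p[:,:,::-1])
Q=W[(abs(W[:,2]-.197)<.02)&(np.hypot(W[:,0]-.54,W[:,1])<.14)];print("wrist",len(Q),rect(Q) if len(Q)>9 else "",np.median(Q[:,2]))
R=C[(C[:,2]>.075)&(C[:,2]<.15)&(np.hypot(C[:,0]-.45,C[:,1]+.04)<.05)];print("hasp",len(R),R.min(0) if len(R) else "",R.max(0) if len(R) else "")
```

```text
[-0.1098  0.28    1.6616  0.0002  1.2012  0.955 ]
t 23.53 at [0.5362 0.0103 0.2107] yaw -1.0648 gap 0.013573107063330685 F [ 0.4779  0.5702 -2.3191]
-> (0.539, 0.0088, 0.205, -1.071) linear mm [2.6 5.7 1.7] spin 0.006 rows>= 0.2 0.0
1359 (array([0.5305, 0.008 ]), array([165.5389, 120.1315]), np.float64(0.5067048800653269)) 0.20429878354528175
wrist 37004 (array([0.542 , 0.0143]), array([167.7568, 120.9417]), np.float64(0.5050933680002059)) 0.20392155977118326
hasp 8 [ 0.4525 -0.0506  0.123 ] [ 0.4592 -0.046   0.1283]
```

View pics/t7.png

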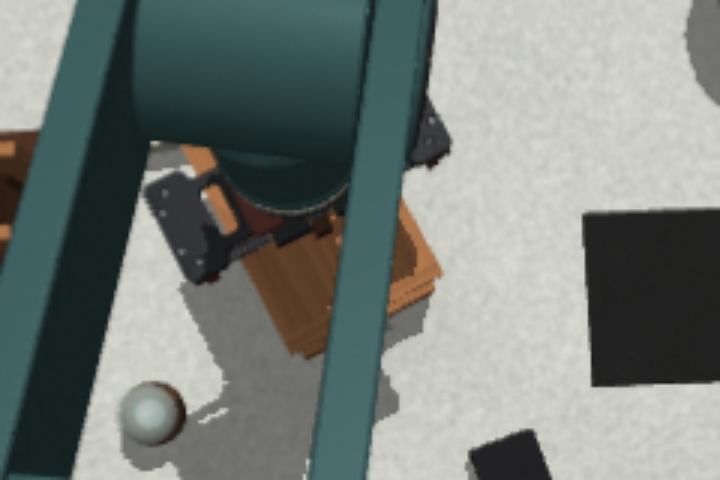

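The lid is held over the case with the notch end toward the hasp, partly hidden by the arm. I'll combine both clouds for its centre relative to the case.

```bash
cat > ctr.py <<'E'
from h import *
import sys
z=float(sys.argv[1])
plan()
P=[]
for n in ("top","wrist"):
    m=vision.camera_model(n);p,d=vision.grab_frame(n);C=cloud(m,d).reshape(-1,3)
    P.append(C[(abs(C[:,2]-z)<.006)&(np.hypot(C[:,0]-.54,C[:,1])<.15)])
o=np.array([.5389,.0088]);a=.502;Y=np.array([np.cos(a),np.sin(a)]);X=np.array([Y[1],-Y[0]])
for Q in P: 
    q=np.c_[(Q[:,:2]-o)@X,(Q[:,:2]-o)@Y]*1000;print(len(q),"x",np.percentile(q[:,0],[.2,99.8]),"y",np.percentile(q[:,1],[.2,99.8]))
Q=np.vstack(P);print(rect(Q),"fit slopes",np.linalg.lstsq(np.c_[Q[:,:2]-o,np.ones(len(Q))],Q[:,2],rcond=None)[0])
E
python3 ctr.py .204
```

```text
t 23.63 at [0.5365 0.0103 0.211 ] yaw -1.0659 gap 0.013974007299814722 F [ 0.4231  0.3386 -2.1334]
1356 x [-63.264  56.607] y [-90.1742  72.5758]
36804 x [-63.0679  56.5775] y [-76.4124  89.2087]
(array([0.5371, 0.0113]), array([179.7742, 120.9452]), np.float64(0.5027401322819847)) fit slopes [-0.0017 -0.001   0.2043]
```

Call:
{"fn": "drive_tool", "kwargs": {
  "targets": [
    {"linear": [0.0034,0,0.0],"spin": 0.004,"claw": 0},
    {"linear": [0,0.025,0],"spin": 0.0,"claw": 0},
    {"linear": [0,0.035,0],"spin": 0.0,"claw": 0},
    {"linear": [0,0.03,0],"spin": 0.0,"claw": 0},
    {"linear": [0,0.015,0],"spin": 0.0,"claw": 0},
    {"linear": [0,0.005,0],"spin": 0.0,"claw": 0},
    {"linear": [0,0,0],"spin": 0.0,"claw": 0},
    {"linear": [0,0,0],"spin": 0.0,"claw": 0}
  ]
}}

```text
t: 24.4
tool_pos: [0.5392, 0.007, 0.102]
tcp_rot: [[0.478, 0.001, 0.878], [-0.878, -0.0, 0.478], [0.001, -1.0, 0.001]]
ft_force: [0.0, -0.1, -1.9]
finger_gap: 0.0138
```

```bash
python3 ctr.py .092
```

```text
t 24.4 at [0.5392 0.007  0.102 ] yaw -1.0719 gap 0.013755915103202253 F [ 0.0386 -0.0866 -1.9261]
979 x [-59.0783  60.439 ] y [-89.2866  57.2001]
37235 x [-58.5931  61.0878] y [-86.5419  90.4064]
(array([0.5398, 0.008 ]), array([180.3936, 121.3471]), np.float64(0.4987543788155451)) fit slopes [0.0053 0.0006 0.0954]
```

Call:
{"fn": "drive_tool", "kwargs": {
  "targets": [
    {"linear": [-0.0008,0.003,-0.0005],"spin": 0.0,"claw": 0},
    {"linear": [0,0.003,0],"spin": 0.0,"claw": 0},
    {"linear": [0,0.003,0],"spin": 0.0,"claw": 0},
    {"linear": [0,0.003,0],"spin": 0.0,"claw": 0},
    {"linear": [0,0.002,0],"spin": 0.0,"claw": 0},
    {"linear": [0,0.002,0],"spin": 0.0,"claw": 0},
    {"linear": [0,0.001,0],"spin": 0.0,"claw": 0},
    {"linear": [0,0,0],"spin": 0.0,"claw": 0}
  ]
}}

```text
t: 25.17
tool_pos: [0.5374, 0.0077, 0.0845]
tcp_rot: [[0.478, -0.0, 0.878], [-0.878, 0.0, 0.478], [-0.0, -1.0, -0.0]]
ft_force: [-1.3, 0.3, 0.7]
finger_gap: 0.0139
```

Nearly seated (TCP 0.0845, expected 0.0837). Lower the last mm, release and rise.

Call:
{"fn": "drive_tool", "kwargs": {
  "targets": [
    {"linear": [0,0.0007,0],"spin": 0.0,"claw": 0},
    {"linear": [0,0,0],"spin": 0.0,"claw": 0.4},
    {"linear": [0,0,0],"spin": 0.0,"claw": 0.4},
    {"linear": [0,0,0],"spin": 0.0,"claw": 0.4},
    {"linear": [0,0,0],"spin": 0.0,"claw": 0.4},
    {"linear": [0,-0.02,0],"spin": 0.0,"claw": 0.4},
    {"linear": [0,-0.035,0],"spin": 0.0,"claw": 0.3},
    {"linear": [0,-0.035,0],"spin": 0.0,"claw": 0.1},
    {"linear": [0,-0.035,0],"spin": 0.0,"claw": 0},
    {"linear": [0,0,0],"spin": 0.0,"claw": 0}
  ]
}}

```text
t: 26.0
tool_pos: [0.542, 0.0072, 0.2153]
tcp_rot: [[0.478, 0.011, 0.878], [-0.878, -0.001, 0.478], [0.007, -1.0, 0.01]]
ft_force: [0.8, 0.1, 0.4]
finger_gap: 0.0119
```

```bash
python3 ctr.py .077
python3 - <<'E'
from h import *
# hasp from the side camera and where the closed fingers should start
p,d=vision.grab_frame("side");C=cloud(vision.camera_model("side"),d).reshape(-1,3)
o=np.array([.5389,.0088]);Y=np.array([.878,.479]);X=np.array([.479,-.878])
q=np.c_[(C[:,:2]-o)@X,(C[:,:2]-o)@Y,C[:,2]]
H=q[(abs(q[:,0])<.018)&(q[:,1]<-.07)&(q[:,1]>-.14)&(q[:,2]>.088)&(q[:,2]<.15)]
for z in np.arange(.09,.14,.008):
    k=abs(H[:,2]-z)<.004;print("hasp z",round(z,3),k.sum(),np.median(H[k],0) if k.any() else "")
def w(x,y): return tuple(np.round(o+X*x+Y*y,4))
a=-1.0717
plan((*w(0,-.155),.19,a),(*w(0,-.155),.10,a))
cv2.imwrite("pics/s8.png",cv2.resize(p[140:260,250:430,::-1],None,fx=4,fy=4,interpolation=cv2.INTER_CUBIC))
E
```

```text
t 26.0 at [0.542  0.0072 0.2153] yaw -1.072 gap 0.011948073985965948 F [0.8243 0.0644 0.3645]
1186 x [-60.5667  59.004 ] y [-90.5976  88.7768]
18028 x [-60.1117  59.4713] y [-90.4506  87.7195]
(array([0.5378, 0.0084]), array([181.2404, 120.7612]), np.float64(0.4990731924875411)) fit slopes [-0.0011 -0.0007  0.0775]
hasp z 0.09 14 [-0.002  -0.0852  0.0897]
hasp z 0.098 14 [-0.0055 -0.0882  0.0968]
hasp z 0.106 15 [-0.0062 -0.0899  0.1067]
hasp z 0.114 14 [-0.0021 -0.0915  0.1155]
hasp z 0.122 19 [-0.005  -0.0959  0.1225]
hasp z 0.13 11 [ 0.0004 -0.0976  0.128 ]
hasp z 0.138 0 
t 26.15 at [0.5375 0.0077 0.2086] yaw -1.072 gap 0.001503856082818273 F [ 0.4522  0.2848 -0.1396]
-> (np.float64(0.4028), np.float64(-0.0654), 0.19, -1.0717) linear mm [  -0.2   18.6 -153.2] spin -0.0 rows>= 3.7 0.0
-> (np.float64(0.4028), np.float64(-0.0654), 0.1, -1.0717) linear mm [ 0. 90.  0.] spin -0.0 rows>= 2.2 0.0
```

View pics/s8.png

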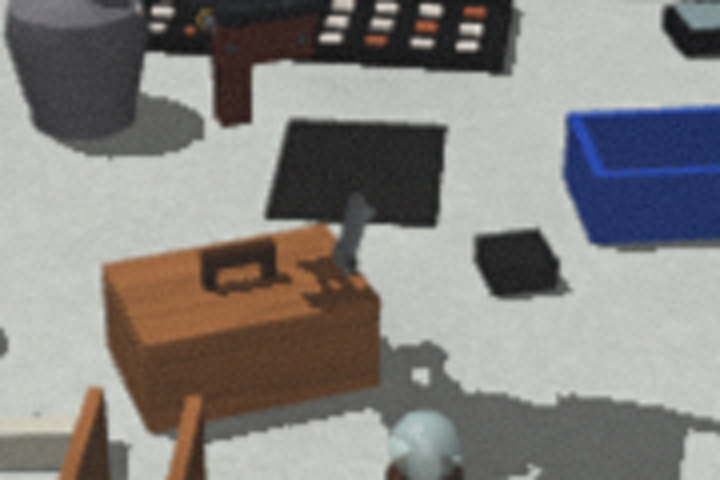

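The lid is seated: top at 77.5 mm, about 1 mm off centre, yaw matched. The hasp leans outward at (350,235), its tip at case y = -98, z = 128. Next, go behind it with closed fingers.

Call:
{"fn": "drive_tool", "kwargs": {
  "targets": [
    {"linear": [0,0,-0.02],"spin": 0.0,"claw": 0},
    {"linear": [0,0,-0.033],"spin": 0.0,"claw": 0},
    {"linear": [0,0,-0.035],"spin": 0.0,"claw": 0},
    {"linear": [0,0,-0.035],"spin": 0.0,"claw": 0},
    {"linear": [0,0,-0.027],"spin": 0.0,"claw": 0},
    {"linear": [0,0.0,0],"spin": 0.0,"claw": 0},
    {"linear": [0,0.03,0],"spin": 0.0,"claw": 0},
    {"linear": [0,0.035,0],"spin": 0.0,"claw": 0},
    {"linear": [0,0.03,0],"spin": 0.0,"claw": 0},
    {"linear": [0,0,0],"spin": 0.0,"claw": 0}
  ]
}}

```text
t: 26.98
tool_pos: [0.4014, -0.0624, 0.1086]
tcp_rot: [[0.478, -0.011, 0.878], [-0.878, 0.004, 0.478], [-0.008, -1.0, -0.007]]
ft_force: [-1.6, 0.5, -1.2]
finger_gap: 0.0004
```

Run:
```python
from h import *
s=manip.get_state();p=np.array(s["tool_pos"]);q=p[:2]-[.5389,.0088];print("case x,y mm",q@[.479,-.878]*1000,q@[.878,.479]*1000,p[2],s["t"],s["ft_force"])
```

```text
case x,y mm -3.35360565560997 -154.8293302236471 0.10861035469007409 26.9833 [-1.5656  0.5277 -1.1913]
```

Call:
{"fn": "drive_tool", "kwargs": {
  "targets": [
    {"linear": [0.003,0,0.015],"spin": 0.0,"claw": 0},
    {"linear": [0,0,0.015],"spin": 0.0,"claw": 0},
    {"linear": [0,0,0.01],"spin": 0.0,"claw": 0},
    {"linear": [0,0,0.008],"spin": 0.0,"claw": 0},
    {"linear": [0,0,0.008],"spin": 0.0,"claw": 0},
    {"linear": [0,0,0.008],"spin": 0.0,"claw": 0},
    {"linear": [0,0,0.008],"spin": 0.0,"claw": 0},
    {"linear": [0,0,0.008],"spin": 0.0,"claw": 0},
    {"linear": [0,0,0.008],"spin": 0.0,"claw": 0},
    {"linear": [0,0,0.008],"spin": 0.0,"claw": 0}
  ]
}}

```text
t: 27.82
tool_pos: [0.493, -0.0203, 0.1139]
tcp_rot: [[0.478, 0.001, 0.878], [-0.878, 0.0, 0.478], [0.0, -1.0, 0.001]]
ft_force: [1.1, -0.1, -0.0]
finger_gap: 0.0002
```

```bash
cat > hasp.py <<'E'
from h import *
s=manip.get_state();p=np.array(s["tool_pos"]);q=p[:2]-[.5389,.0088];print("case x,y mm",q@[.479,-.878]*1000,q@[.878,.479]*1000,p[2],s["t"],s["ft_force"])
p,d=vision.grab_frame("side");C=cloud(vision.camera_model("side"),d).reshape(-1,3)
cv2.imwrite("pics/s9.png",cv2.resize(p[140:260,250:430,::-1],None,fx=4,fy=4,interpolation=cv2.INTER_CUBIC))
o=np.array([.5389,.0088]);Y=np.array([.878,.479]);X=np.array([.479,-.878])
q=np.c_[(C[:,:2]-o)@X,(C[:,:2]-o)@Y,C[:,2]]
for y in np.arange(-.1,-.03,.01):
    k=(abs(q[:,1]-y)<.004)&(abs(q[:,0])<.011)&(q[:,2]>.07)&(q[:,2]<.14);print("y",round(y,3),k.sum(),np.percentile(q[k,2],[10,50,90]) if k.any() else "")
E
python3 hasp.py
```

```text
case x,y mm 3.5805716882178085 -54.28954206081994 0.11393465419769183 27.8167 [ 1.0713 -0.0576 -0.0397]
y -0.1 0 
y -0.09 8 [0.0777 0.0882 0.0895]
y -0.08 17 [0.0762 0.0875 0.093 ]
y -0.07 21 [0.0777 0.0903 0.1003]
y -0.06 32 [0.0786 0.1161 0.1342]
y -0.05 36 [0.0778 0.1165 0.1358]
y -0.04 22 [0.0771 0.1221 0.1351]
y -0.03 18 [0.0771 0.0854 0.1068]
```

The hasp has swung over and now leans inward under the finger. Press it down.

Call:
{"fn": "drive_tool", "kwargs": {
  "targets": [
    {"linear": [-0.003,0.003,0.002],"spin": 0.0,"claw": 0},
    {"linear": [0,0.004,0],"spin": 0.0,"claw": 0},
    {"linear": [0,0.004,0],"spin": 0.0,"claw": 0},
    {"linear": [0,0.004,0],"spin": 0.0,"claw": 0},
    {"linear": [0,0.004,0],"spin": 0.0,"claw": 0},
    {"linear": [0,0.003,0],"spin": 0.0,"claw": 0},
    {"linear": [0,0,0],"spin": 0.0,"claw": 0}
  ]
}}

```text
t: 28.45
tool_pos: [0.4905, -0.0172, 0.0906]
tcp_rot: [[0.478, -0.003, 0.878], [-0.878, 0.0, 0.478], [-0.002, -1.0, -0.002]]
ft_force: [1.2, -0.4, -0.6]
finger_gap: 0.0007
```

```bash
python3 hasp.py
```

```text
case x,y mm -0.3680463187676462 -54.996297399742254 0.09060783931012077 28.45 [ 1.1508 -0.4031 -0.5812]
y -0.1 0 
y -0.09 5 [0.0873 0.0886 0.0895]
y -0.08 14 [0.0782 0.0862 0.0887]
y -0.07 14 [0.0796 0.0857 0.0887]
y -0.06 28 [0.0833 0.1004 0.1222]
y -0.05 27 [0.0831 0.1062 0.1223]
y -0.04 36 [0.0789 0.091  0.1281]
y -0.03 12 [0.0779 0.0867 0.1059]
```

Continue down slowly until contact is felt.

Call:
{"fn": "drive_tool", "kwargs": {
  "targets": [
    {"linear": [0,0.001,0.002],"spin": 0.0,"claw": 0},
    {"linear": [0,0.001,0.002],"spin": 0.0,"claw": 0},
    {"linear": [0,0.001,0],"spin": 0.0,"claw": 0},
    {"linear": [0,0.001,0],"spin": 0.0,"claw": 0},
    {"linear": [0,0,0],"spin": 0.0,"claw": 0}
  ]
}}

```text
t: 28.92
tool_pos: [0.4939, -0.0157, 0.0887]
tcp_rot: [[0.479, -0.003, 0.878], [-0.878, -0.001, 0.479], [-0.001, -1.0, -0.003]]
ft_force: [-7.4, -2.7, 18.4]
finger_gap: 0.0004
```

Call:
{"fn": "drive_tool", "kwargs": {
  "targets": [
    {"linear": [0,0.001,0],"spin": 0.0,"claw": 0},
    {"linear": [0,0.0005,0],"spin": 0.0,"claw": 0},
    {"linear": [0,0,0],"spin": 0.0,"claw": 0}
  ]
}}

```text
t: 29.17
tool_pos: [0.4941, -0.0157, 0.088]
tcp_rot: [[0.479, -0.002, 0.878], [-0.878, -0.001, 0.479], [-0.0, -1.0, -0.002]]
ft_force: [-10.2, -1.9, 28.4]
finger_gap: 0.0001
```

Firm stop at 88 mm, where the shut hasp's roll top (87) should be. Back off upward and check.

Call:
{"fn": "drive_tool", "kwargs": {
  "targets": [
    {"linear": [0,-0.005,0],"spin": 0.0,"claw": 0},
    {"linear": [0,-0.02,0],"spin": 0.0,"claw": 0},
    {"linear": [0,-0.035,0],"spin": 0.0,"claw": 0},
    {"linear": [0,-0.035,0],"spin": 0.0,"claw": 0},
    {"linear": [0,-0.035,0],"spin": 0.0,"claw": 0},
    {"linear": [0,-0.03,0],"spin": 0.0,"claw": 0},
    {"linear": [0,0,0],"spin": 0.0,"claw": 0},
    {"linear": [0,0,0],"spin": 0.0,"claw": 0}
  ]
}}

```text
t: 29.83
tool_pos: [0.4967, -0.0154, 0.2479]
tcp_rot: [[0.478, 0.004, 0.878], [-0.878, -0.001, 0.478], [0.003, -1.0, 0.003]]
ft_force: [-0.6, 0.1, -0.6]
finger_gap: 0.0005
```

```bash
python3 hasp.py; python3 ctr.py .077
```

```text
case x,y mm 1.0457967081895407 -48.65478653610723 0.24791272968757821 29.8333 [-0.5575  0.0606 -0.5996]
y -0.1 0 
y -0.09 7 [0.0813 0.088  0.0891]
y -0.08 11 [0.0809 0.0876 0.0885]
y -0.07 16 [0.0808 0.0861 0.0884]
y -0.06 13 [0.0796 0.086  0.0886]
y -0.05 12 [0.0804 0.0879 0.0901]
y -0.04 21 [0.0761 0.0802 0.0895]
y -0.03 15 [0.0782 0.0855 0.1068]
t 29.88 at [ 0.4954 -0.0152  0.2462] yaw -1.072 gap 0.0007325643588648984 F [ 0.1824 -0.5275  0.1957]
478 x [-60.4473  57.3944] y [-90.4133   6.0081]
17562 x [-60.0782  59.3861] y [-90.6135  87.7253]
(array([0.5373, 0.0082]), array([179.4928, 120.5364]), np.float64(0.501124192711552)) fit slopes [-0.0003 -0.0006  0.0775]
```

View pics/s9.png

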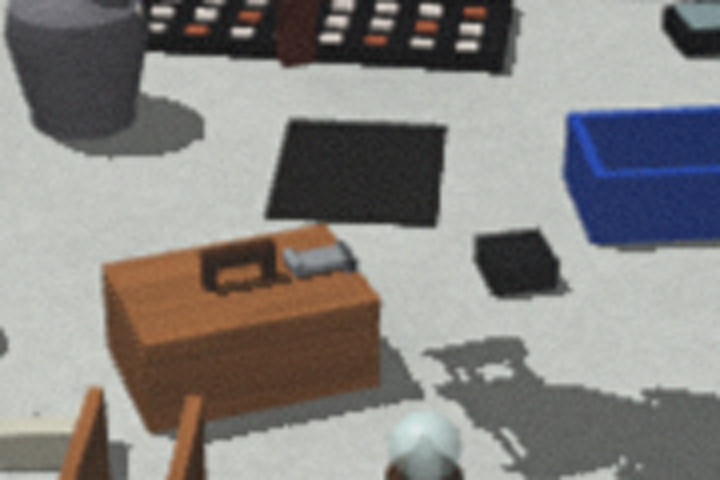

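The hasp lies flat on the seated lid at (320,260): level, tops at 86–88 mm. The bystanders in view are where they were, and the gripper is clear. Hand in.

```bash
python3 -c "
from cell import manip
print(manip.hand_in())"
```

```text
the job is handed in; nothing more can be done
None
```

The sale is packed and handed in at about 30 s of the 72 s. The statuette is in the case, the lid is on, and the hasp is shut over it.

- **Statuette:** My first lift came up empty because the fingers had not finished closing. The statuette had not moved, so I took it again. It lay flat on the case floor about 3 mm off centre before the lid went on. I did not see it again after that.
- **Lid on the pad:** I pulled the lid out of the rack by its top edge, stood it on the pad and tipped it over slowly against one finger. It lay flat and released on the pad, handle up, with its top at 24.5 mm. Just before release, a finger was pressing on it with about 14 N.
- **Lid on the case:** I picked it up again by the handle and set it on the case with the notch at the hasp end. The last measurement puts its top at 77.5 mm (77 expected), its centre 1–2 mm off the case's, and its turn under 0.01 rad.
- **Hasp:** I swung it over and pressed until it stopped firmly, at 28 N. After release it read level, about 86–88 mm along its length.
- **Other goods:** Those in the last side view looked unmoved, but I did not measure them all at the end. The gripper was clear, 0.25 m above the table, when I handed in.

No final check failed or disagreed; the hand-in gives no verdict.

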